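# Dock the wireless meeting-room units after a meeting

### The job

The meeting is over and its wireless units lie in a pile: take the pile apart from the top down and put each unit - presenter, microphone puck, pocket transmitter, remote control - in the charging cradle made for it. Each must sit flat and fully home in its well, either way round, or it will not charge; lower them in, do not drop them or knock the pile over.

Things in the scene. Friction and masses are not known exactly. Their poses are not given: they have to be found in the camera images.
- presenter_mid (a point): Wireless presenter, top of the pile: slim black slab 30 x 100 x 20 mm with three grey buttons in a row. The point is its centre, 10 mm above its underside; x is across (30 mm), y along (100 mm), z up.
- microphone_puck_mid (a point): Microphone puck, second from the top: white disc 54 mm in diameter, 26 mm high, grey cloth top, thin aluminium band. The point is its centre, 13 mm above its underside; z up.
- pocket_transmitter_mid (a point): Pocket transmitter, third from the top: black box 62 x 88 x 24 mm with a small display at one end, lying across the remote control. The point is its centre, 12 mm above its underside; x is across (62 mm), y along (88 mm), z up.
- remote_control_mid (a point): Room remote control, bottom of the pile, lying on the desk: long black slab 52 x 160 x 22 mm with a round pad at one end and a keypad at the other. The point is its centre, 11 mm above its underside; x is across (52 mm), y along (160 mm), z up.
- presenter_cradle_well (a point): Charging cradle of the presenter: low oblong tray, 49 x 119 mm outside, well 36 x 106 mm. Grey plastic, fixed. Walls end 14 mm above the desk, 8 mm above the well floor; 3 mm play each side of the unit; the top 5 mm of the walls slope outward by 4 mm as a lead-in. The point is the centre of the well floor, 6 mm above the desk; x is across, y along the well, z up.
- microphone_cradle_well (a point): Charging cradle of the microphone puck: low round tray, 73 mm in diameter outside, well 60 mm in diameter. Grey plastic, fixed. Walls end 14 mm above the desk, 8 mm above the well floor; 3 mm play each side of the unit; the top 5 mm of the walls slope outward by 4 mm as a lead-in. The point is the centre of the well floor, 6 mm above the desk; z up.
- transmitter_cradle_well (a point): Charging cradle of the pocket transmitter: low oblong tray, 81 x 107 mm outside, well 68 x 94 mm. Grey plastic, fixed. Walls end 14 mm above the desk, 8 mm above the well floor; 3 mm play each side of the unit; the top 5 mm of the walls slope outward by 4 mm as a lead-in. The point is the centre of the well floor, 6 mm above the desk; x is across, y along the well, z up.
- remote_cradle_well (a point): Charging cradle of the remote control: low long tray, 71 x 179 mm outside, well 58 x 166 mm. Grey plastic, fixed. Walls end 14 mm above the desk, 8 mm above the well floor; 3 mm play each side of the unit; the top 5 mm of the walls slope outward by 4 mm as a lead-in. The point is the centre of the well floor, 6 mm above the desk; x is across, y along the well, z up.
Mind the look-alikes: they are no part of the job. There is more than one size of the part that bears microphone_puck_mid; the job needs the middle-sized.

How it is judged:
On the way, in this order (a step that is already met when the one before it is completed fails the run):
1. the presenter sits fully home in its own cradle, let go (horizontal distance between presenter_mid and presenter_cradle_well below 0.008 m and z of presenter_mid in the frame of presenter_cradle_well between 0.0075 and 0.0125 m and angle between presenter_mid's own z axis and vertical below 0.06 rad and angle between the y axis of presenter_mid and the y axis of presenter_cradle_well, either way round below 0.12 rad and contact force between the fingers and presenter below 0.1 N), for 0.2 s.
2. the microphone puck sits fully home in its own cradle, let go (horizontal distance between microphone_puck_mid and microphone_cradle_well below 0.008 m and z of microphone_puck_mid in the frame of microphone_cradle_well between 0.0105 and 0.0155 m and angle between microphone_puck_mid's own z axis and vertical below 0.06 rad and contact force between the fingers and microphone_puck below 0.1 N), for 0.2 s.
3. the pocket transmitter sits fully home in its own cradle, let go (horizontal distance between pocket_transmitter_mid and transmitter_cradle_well below 0.008 m and z of pocket_transmitter_mid in the frame of transmitter_cradle_well between 0.0095 and 0.0145 m and angle between pocket_transmitter_mid's own z axis and vertical below 0.06 rad and angle between the y axis of pocket_transmitter_mid and the y axis of transmitter_cradle_well, either way round below 0.12 rad and contact force between the fingers and pocket_transmitter below 0.1 N), for 0.2 s.
4. the remote control sits fully home in its own cradle, let go (horizontal distance between remote_control_mid and remote_cradle_well below 0.008 m and z of remote_control_mid in the frame of remote_cradle_well between 0.0085 and 0.0135 m and angle between remote_control_mid's own z axis and vertical below 0.06 rad and angle between the y axis of remote_control_mid and the y axis of remote_cradle_well, either way round below 0.12 rad and contact force between the fingers and remote_control below 0.1 N), for 0.2 s.
At the end, for the whole second after the job is handed in: All four units rest in their own cradles: centre within 8 mm of the well's centre, underside within 2.5 mm of the well floor, within 0.06 rad of level, the three oblong ones within 0.12 rad of the well's direction (either way round), released and at rest (horizontal distance between presenter_mid and presenter_cradle_well below 0.008 m and z of presenter_mid in the frame of presenter_cradle_well between 0.0075 and 0.0125 m and angle between each of presenter_mid, microphone_puck_mid, pocket_transmitter_mid, remote_control_mid's own z axis and vertical below 0.06 rad and angle between the y axis of presenter_mid and the y axis of presenter_cradle_well, either way round below 0.12 rad and linear speed of each of presenter, microphone_puck, pocket_transmitter, remote_control below 0.02 m/s and horizontal distance between microphone_puck_mid and microphone_cradle_well below 0.008 m and z of microphone_puck_mid in the frame of microphone_cradle_well between 0.0105 and 0.0155 m and horizontal distance between pocket_transmitter_mid and transmitter_cradle_well below 0.008 m and z of pocket_transmitter_mid in the frame of transmitter_cradle_well between 0.0095 and 0.0145 m and angle between the y axis of pocket_transmitter_mid and the y axis of transmitter_cradle_well, either way round below 0.12 rad and horizontal distance between remote_control_mid and remote_cradle_well below 0.008 m and z of remote_control_mid in the frame of remote_cradle_well between 0.0085 and 0.0135 m and angle between the y axis of remote_control_mid and the y axis of remote_cradle_well, either way round below 0.12 rad); the robot touches nothing.
It fails at once if the presenter falls (moves faster than 0.6 m/s while not held, a drop of about 2 cm) (linear speed of presenter above 0.6 m/s and contact force between the fingers and presenter below 0.1 N).
It fails at once if the microphone puck falls (moves faster than 0.6 m/s while not held, a drop of about 2 cm) (linear speed of microphone_puck above 0.6 m/s and contact force between the fingers and microphone_puck below 0.1 N).
It fails at once if the pocket transmitter falls (moves faster than 0.6 m/s while not held, a drop of about 2 cm) (linear speed of pocket_transmitter above 0.6 m/s and contact force between the fingers and pocket_transmitter below 0.1 N).
It fails at once if the remote control falls (moves faster than 0.6 m/s while not held, a drop of about 2 cm) (linear speed of remote_control above 0.6 m/s and contact force between the fingers and remote_control below 0.1 N).
It also fails if it takes over 120 s, if anything falls off the work surface, if the arm or the gripper's body presses on something with over 40 N, if the wrist force passes 120 N, or if a joint passes its speed limit or range.

### The arm

A 6-joint arm with a two-finger parallel gripper is mounted at the origin on a cart in front of the work surface, level with it; the furniture and walls round the work are solid. World frame = base frame: x ahead of the robot, y to its left, z up, the work surface at z = 0. Lengths are in m, angles in rad, forces in N, time in s.
With the tool pointing down it reaches from about 0.425 to 0.95 m from the base axis. Payload 3.5 kg.
Tool frame: the origin (TCP) lies on the centre line of the jaws, within the pads' length; the fingertips stand 8 mm ahead of it and the grasp point (between the pads) lies 11 mm behind it; z points along the fingers, x is the direction in which the jaws open and shut, and the axes are right-handed (so a half turn about z gives the same grasp; the last joint's range is limited). The gripper opens to 85 mm and grips with 20 to 120 N. Pads are 22 mm wide; open, the fingers measure 114 mm over their backs; the gripper's body (76 mm by 85 mm) begins 54 mm behind the grasp point. The pads swing forward as they close: fully open they stand 13 mm farther back than shut.
Start: joints at [1.022, 0.286, 1.577, -0, 1.279, -0.15], TCP at [0.262, 0.622, 0.239] pointing down, gripper open.
Joint ranges: [-2.77, 2.77], [-0.9, 2.22], [0.21, 2.48], [-1.53, 4.67], [0.24, 2.81], [-2.84, 2.84]. Speed limits (rad/s): [2.79, 2.79, 3.14, 3.14, 3.14, 3.14].

### API

Orientations are given as a 3x3 rotation matrix whose columns are the frame's x, y, z axes.
In Python, from bench import bot gives the robot as it stands. The module is installed in compiled form; this text tells all that it offers.
- The arm moves only by the tool jog_arm, never from a script. Its arguments are lists of equal length, an entry for each row: "slide": the shift along the tool's x, y, z in cm, a list of three; "yaw": the turn about the tool's z in degrees. In form: {"slide": [[x, y, z], ...], "yaw": [yaw, ...]}. A call has 1 to 8 rows; each row shifts and turns the commanded pose from where the row before left it, along the tool's axes as they then stand; what a row does not reach is not made up. A row lasts 1/12 s, in which the tool goes at most 41.7 mm and 7.16 degrees, less where a joint would pass 70% of its speed; a pose out of reach is approached as far as the arm can. A call with a gripper value outside its range is refused whole. "jaw" is the finger opening in cm, from 0 to 8.54, set as the call begins (left out, the last holds). The fingers move at their own pace and stop on an object; the grip force is fixed at half the most. Time passes only in rows, so rows that do not move let the fingers close. It gives the time, the measured TCP pose, the force and the opening at its end, in the units of the state.
- bot.read_state(): the state, without advancing time (a new reading comes with each control period).
- bot.grab_frame(name): name is "scene" or "top" or "wrist"; returns the picture (400x640x3 uint8, red, green, blue); there is no depth.
- bot.calibration(name): a dict with "fx", "fy", "cx", "cy" (pixels), "T" (4x4, takes a point from camera to world coordinates); the wrist camera has in their place "hand_eye" (4x4, takes a point from camera to tool coordinates, whose origin is the TCP and whose axes are the tool frame's). Camera axes: x right, y up, looking along -z (the intrinsics and any distortion apply to the point x, -y, -z); pixel columns grow to the right and rows downward; lengths in m; the calibration is good to about 2 mm. A picture is of the moment at which its call begins: read the wrist's pose just before it. calibration takes no time and is no camera call.
- bot.hand_in(): hands the job in, once; it reports no verdict.
The state is a dict: "time": time; "q": joint angles; "qd": joint speeds; "joint_torque": joint torques, N m; "tool_pos": TCP position; "tcp_rot": TCP orientation; "contact_force": force on the tool from outside, world axes, zero at the start; "wrist_torque": the same for the moment, N m; "opening": finger opening in m.
Only numpy, scipy, OpenCV 4.12 (cv2) and the standard library are available. Lean on these libraries where they do the work, as an engineer would, in place of code of your own. Each camera call takes 0.05 s, during which the arm holds its last target.

## Working session

There is one attempt and no reset: what is moved stays moved. The work goes in short steps, Python scripts to look and compute and a tool call to move; the robot and the scene stay as the last step left them, time stands still between calls to the robot, and variables do not carry over. Pictures are saved under pics/ and viewed, and the job is handed in when it is done.

Besides the shell and the picture viewer there is one more tool, called in YAML: its name, and indented under it one key for each argument. jog_arm: Moves the arm, as the interface text tells. Its arguments: {"type":"object","properties":{"slide":{"type":"array"},"yaw":{"type":"array"},"jaw":{"type":"number"}},"required":["slide","yaw"]}

```bash
mkdir -p pics; ls
python3 - <<'E'
from bench import bot
import cv2
s=bot.read_state()
for k,v in s.items(): print(k,v)
for n in ("scene","top","wrist"):
    c=bot.calibration(n); print(n,c)
    cv2.imwrite(f"pics/{n}0.png",bot.grab_frame(n)[:,:,::-1])
E
```

```text
pics
time 0.0
q [ 1.02200355e+00  2.87183367e-01  1.57819135e+00 -6.28405495e-06
  1.27861238e+00 -1.49996675e-01]
qd [ 0.00014983 -0.00069976 -0.00024024  0.00064048  0.0007752  -0.00017327]
joint_torque [ 1.95741100e-03 -4.05967355e+01 -2.92635298e+01 -6.37658195e-05
  5.83316025e-03  8.45316777e-06]
tool_pos [0.26173906 0.62148518 0.2379276 ]
tcp_rot [[ 3.88306047e-01  9.21529634e-01 -1.24394347e-03]
 [ 9.21527430e-01 -3.88307880e-01 -2.04596668e-03]
 [-2.36845198e-03 -3.51866797e-04 -9.99997133e-01]]
contact_force [-0.19357347  1.54353331 -0.36895362]
wrist_torque [ 0.02776233 -0.04546427 -0.00879145]
opening 0.08525695109554288
scene {'fx': 454.52162096835156, 'fy': 454.52162096835156, 'cx': 317.2571703754237, 'cy': 202.18893722163526, 'T': array([[ 0.75440728,  0.29459589, -0.58658581, -0.14593169],
       [-0.65586554,  0.37457651, -0.65538755, -0.72716821],
       [ 0.02664679,  0.87915056,  0.47579854,  0.59580979],
       [ 0.        ,  0.        ,  0.        ,  1.        ]])}
top {'fx': 405.7191668403816, 'fy': 405.7191668403816, 'cx': 319.0081372082181, 'cy': 197.2680799495232, 'T': array([[-0.0222377 ,  0.98656332, -0.16185888,  0.35989275],
       [-0.99950756, -0.02552405, -0.0182526 ,  0.01067588],
       [-0.02213864,  0.16137328,  0.9866451 ,  0.92675424],
       [ 0.        ,  0.        ,  0.        ,  1.        ]])}
wrist {'fx': 316.0080042839735, 'fy': 316.0080042839735, 'cx': 321.9106608633994, 'cy': 202.06029387815082, 'hand_eye': array([[ 9.99999595e-01,  7.51957217e-04,  4.94820218e-04,
         3.39660153e-04],
       [ 8.72169760e-04, -9.45397620e-01, -3.25918055e-01,
        -8.30281363e-02],
       [ 2.22725423e-04,  3.25918355e-01, -9.45397893e-01,
        -1.33747301e-01],
       [ 0.00000000e+00,  0.00000000e+00,  0.00000000e+00,
         1.00000000e+00]])}
```

View pics/top0.png

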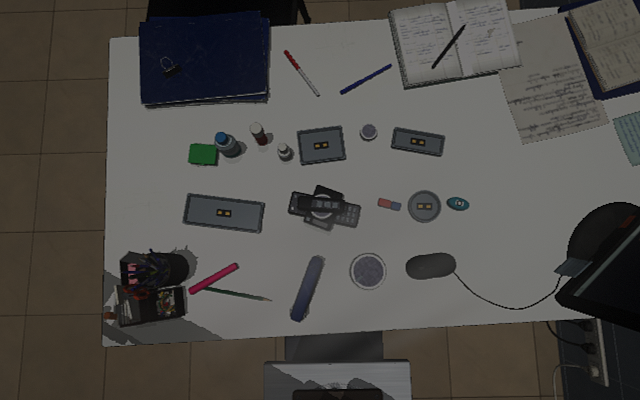

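View pics/scene0.png

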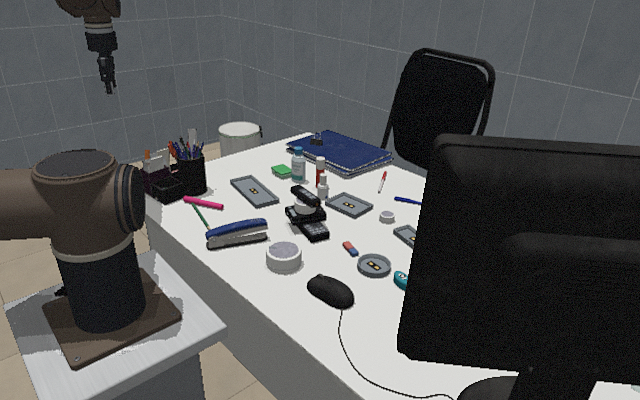

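View pics/wrist0.png

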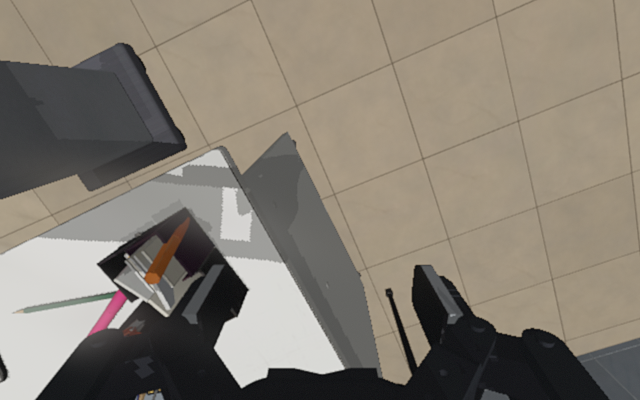

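Top view: the pile is at (322,207). The presenter cradle is at (418,141), the microphone cradle at (424,206), the transmitter cradle at (321,145) and the remote cradle at (224,212). There are three puck-like discs: one in the pile at (322,206), a large one at (368,271) and a small one at (369,131). The middle-sized one should be the one in the pile, and I'll confirm that in an enlarged crop.

```bash
cat > h.py <<'E'
import numpy as np, cv2
from bench import bot
def proj(name,P,st=None):
    c=bot.calibration(name); P=np.atleast_2d(np.asarray(P,float))
    T=c["T"] if "T" in c else camT(c,st)
    Q=(P-T[:3,3])@T[:3,:3]
    x,y,z=Q[:,0],-Q[:,1],-Q[:,2]
    return np.stack([c["fx"]*x/z+c["cx"],c["fy"]*y/z+c["cy"]],1)
def camT(c,st):
    W=np.eye(4); W[:3,:3]=st["tcp_rot"]; W[:3,3]=st["tool_pos"]; return W@c["hand_eye"]
def cast(name,px,z,st=None):
    c=bot.calibration(name); px=np.atleast_2d(np.asarray(px,float))
    T=c["T"] if "T" in c else camT(c,st)
    d=np.stack([(px[:,0]-c["cx"])/c["fx"],-(px[:,1]-c["cy"])/c["fy"],-np.ones(len(px))],1)@T[:3,:3].T
    o=T[:3,3]; t=(z-o[2])/d[:,2]; return o+t[:,None]*d
def grab(name,tag,crop=None,k=1):
    st=bot.read_state(); im=bot.grab_frame(name); np.savez(f"pics/{tag}.npz",im=im,pos=st["tool_pos"],rot=st["tcp_rot"])
    b=im[:,:,::-1]
    if crop: x0,y0,x1,y1=crop; b=b[y0:y1,x0:x1]
    cv2.imwrite(f"pics/{tag}.png",cv2.resize(b,None,fx=k,fy=k,interpolation=cv2.INTER_CUBIC)); return im,st
def load(tag):
    d=np.load(f"pics/{tag}.npz"); return d["im"],dict(tool_pos=d["pos"],tcp_rot=d["rot"])
E
python3 - <<'E'
from h import *
t=cv2.imread("pics/top0.png")[110:300,170:470]; cv2.imwrite("pics/topc.png",np.clip(cv2.resize(t,(800,507),interpolation=cv2.INTER_CUBIC)*1.6,0,255).astype(np.uint8))
t=cv2.imread("pics/scene0.png")[150:290,220:430]; cv2.imwrite("pics/scenec.png",np.clip(cv2.resize(t,(800,533),interpolation=cv2.INTER_CUBIC)*1.3,0,255).astype(np.uint8))
for n,p in dict(pile=(322,207),pc=(418,141),mc=(424,206),tc=(321,145),rc=(224,212),big=(368,271),small=(369,131)).items(): print(n,cast("top",p,0.01).round(3))
E
```

```text
pile [[0.488 0.021 0.01 ]]
pc [[ 0.637 -0.206  0.01 ]]
mc [[ 0.484 -0.21   0.01 ]]
tc [[0.634 0.02  0.01 ]]
rc [[0.482 0.246 0.01 ]]
big [[ 0.342 -0.077  0.01 ]]
small [[ 0.665 -0.093  0.01 ]]
```

View pics/topc.png

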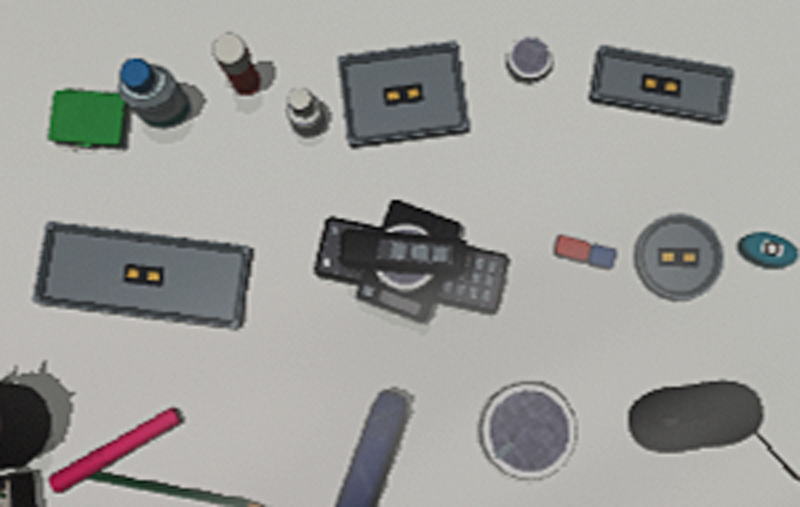

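View pics/scenec.png

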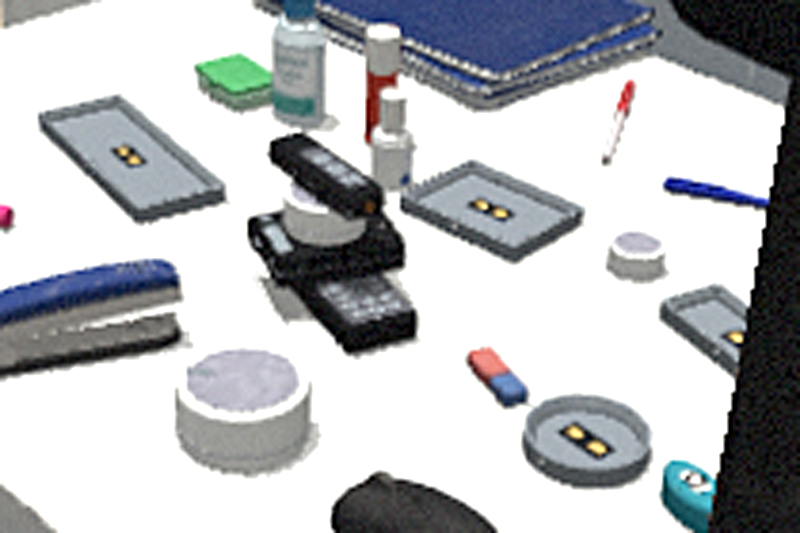

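The crops confirm it. The disc in the pile, under the presenter, is the middle size, with the big one at (368,271) and the small one at (369,131). Next I'll turn the tool so its x axis matches world x, then move over the pile.

jog_arm:
  slide:
    - [0,0,-1]
    - [0,0,-1]
    - [0,0,0]
    - [0,0,0]
    - [0,0,0]
    - [0,0,0]
    - [0,0,0]
    - [0,0,0]
  yaw: [7,7,7,7,7,7,7,7]

```text
time: 0.82
tool_pos: [0.2619, 0.6218, 0.2587]
tcp_rot: [[0.982, 0.187, -0.0], [0.187, -0.982, -0.001], [-0.001, 0.001, -1.0]]
contact_force: [0.1, -0.1, -0.2]
opening: 0.0857
```

jog_arm:
  slide:
    - [0,0,0]
    - [0,0,0]
    - [1,3,0]
    - [1.5,3.5,0]
    - [1.5,3.5,0]
    - [1.5,3.5,0]
    - [1.5,3.5,0]
    - [1.5,3.5,0]
  yaw: [7,4.2,0,0,0,0,0,0]

```text
time: 1.48
tool_pos: [0.347, 0.4152, 0.2589]
tcp_rot: [[1.0, -0.0, -0.0], [-0.0, -1.0, -0.0], [-0.0, 0.0, -1.0]]
contact_force: [-0.2, 0.4, 0.6]
opening: 0.0856
```

jog_arm:
  slide:
    - [1.5,3.5,0]
    - [1.5,3.5,0]
    - [1.5,3.5,0]
    - [1.5,3.5,0]
    - [0,0,0]
    - [0,0,0]
    - [0,0,0]
  yaw: [0,0,0,0,0,0,0]

```text
time: 2.07
tool_pos: [0.4066, 0.277, 0.2592]
tcp_rot: [[1.0, -0.002, -0.001], [-0.002, -1.0, 0.0], [-0.001, -0.0, -1.0]]
contact_force: [-0.4, 0.5, -0.3]
opening: 0.0853
```

Run:
```python
from h import *
grab("wrist","w1")
s=bot.read_state(); print(s["tool_pos"],s["tcp_rot"].round(4).tolist(),s["q"],s["time"])
```

```text
[0.40638475 0.27751257 0.25917734] [[1.0, -0.0002, -0.0005], [-0.0002, -1.0, 0.0003], [-0.0005, -0.0003, -1.0]] [ 3.92394761e-01 -1.42013858e-01  1.99345606e+00  5.09056655e-04
  1.29046565e+00  3.92439919e-01] 2.1167
```

View pics/w1.png

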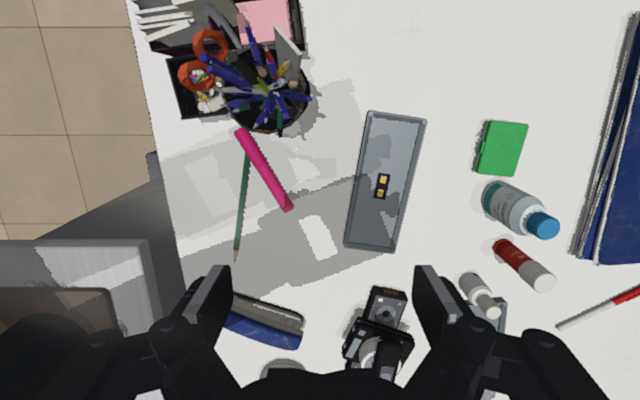

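This wrist view shows the remote cradle fully, with its centre at (385,182). The pile is at the bottom near (380,330), partly hidden by the gripper. I'll move past the pile so it comes into clear view.

jog_arm:
  slide:
    - [0.8,4,0]
    - [0.8,4,0]
    - [0.8,4,0]
    - [0.8,4,0]
    - [0.8,4,0]
    - [0.8,4,0]
    - [0.8,4,0]
    - [0.8,4,0]
  yaw: [0,0,0,0,0,0,0,0]

```text
time: 2.78
tool_pos: [0.4708, -0.0435, 0.2595]
tcp_rot: [[1.0, 0.002, 0.001], [0.002, -1.0, 0.0], [0.001, -0.0, -1.0]]
contact_force: [0.1, 0.5, -0.3]
opening: 0.0853
```

jog_arm:
  slide:
    - [0,0,0]
    - [0,0,0]
    - [0,0,0]
    - [0,0,0]
    - [0,0,0]
  yaw: [0,0,0,0,0]

```text
time: 3.2
tool_pos: [0.4704, -0.0413, 0.2592]
tcp_rot: [[1.0, 0.002, -0.0], [0.002, -1.0, 0.0], [-0.0, -0.0, -1.0]]
contact_force: [0.5, 0.1, -0.1]
opening: 0.0854
```

Run:
```python
from h import *
grab("wrist","w2")
s=bot.read_state(); print(s["tool_pos"],s["tcp_rot"].round(4).tolist(),s["time"])
im,_=load("w2"); b=im[:,:,::-1]
```

```text
[ 0.47041663 -0.04146596  0.25930118] [[1.0, 0.0021, 0.0], [0.0021, -1.0, 0.0002], [0.0, -0.0002, -1.0]] 3.25
```

View pics/w2.png

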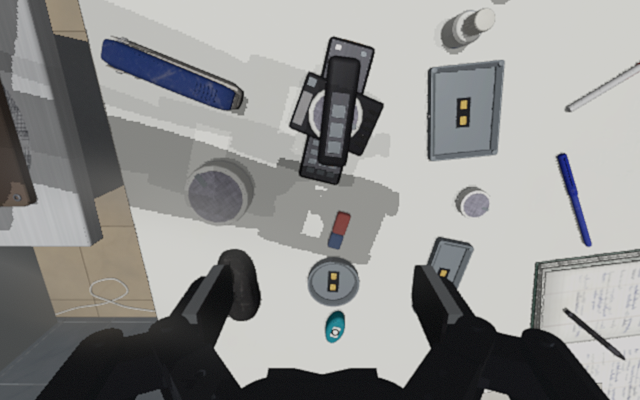

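The wrist view now shows the pile at (338,108), the transmitter cradle at (466,110) and the round microphone cradle at (333,281). I'll enlarge the pile.

Run:
```python
from h import *
im,_=load("w2"); b=im[:,:,::-1][30:195,270:400]
b=np.clip(255*(b/255.)**0.6,0,255).astype(np.uint8)
b=cv2.resize(b,None,fx=3.6,fy=3.6,interpolation=cv2.INTER_CUBIC); cv2.imwrite("pics/w2c.png",b); print(b.shape)
b=im[:,:,::-1][50:170,415:515]
cv2.imwrite("pics/w2d.png",cv2.resize(b,None,fx=4,fy=4,interpolation=cv2.INTER_CUBIC))
```

```text
(594, 468, 3)
```

View pics/w2c.png

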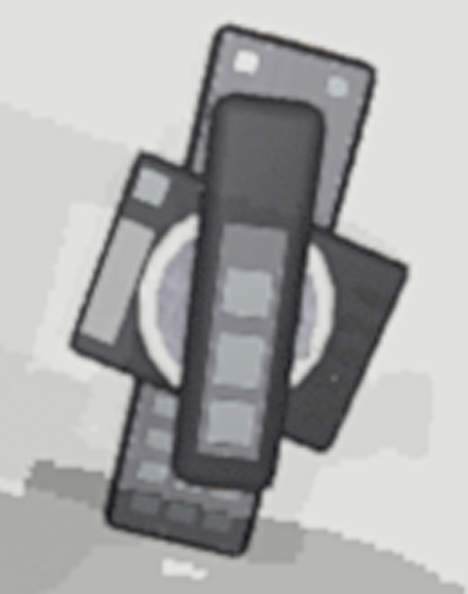

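View pics/w2d.png

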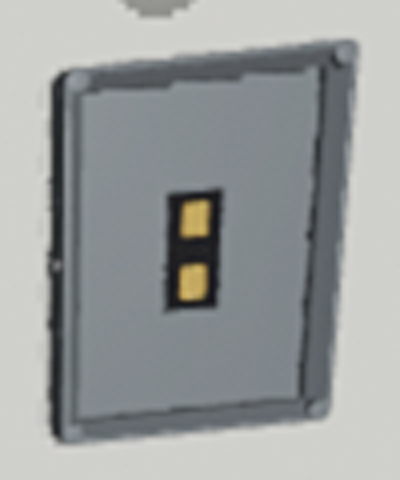

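```bash
cat >> h.py <<'E'
def rect(tag,px,z,name="wrist"):
    im,st=load(tag); P=cast(name,px,z,st)[:,:2]; (c,wh,a)=cv2.minAreaRect((P*1000).astype(np.float32))
    B=cv2.boxPoints((c,wh,a)); e=[B[1]-B[0],B[2]-B[1]]; L=max(e,key=np.linalg.norm)
    m=P.mean(0)
    ang=np.degrees(np.arctan2(L[1],L[0]))%180
    print(tag,"mean",m.round(4),"boxc",(np.array(c)/1000).round(4),"size",np.round(sorted(wh),1),"long axis deg",round(ang,1), "edges",[round(1000*np.linalg.norm(P[i]-P[(i+1)%len(P)]),1) for i in range(len(P))])
    return m,ang
E
python3 - <<'E'
from h import *
f=lambda l,o,k: np.array(l)/k+o
pr=f([(213,95),(325,100),(272,490),(173,483)],(270,30),3.6); rect("w2",pr,0.092)
tc=f([(57,72),(357,42),(328,415),(60,440)],(415,50),4); rect("w2",tc,0.014)
tx=f([(140,153),(408,266),(325,450),(72,348)],(270,30),3.6); rect("w2",tx,0.046)
rm=f([(220,25),(374,68),(243,555),(106,522)],(270,30),3.6); rect("w2",rm,0.022)
im,st=load("w2")
print("tc contacts",cast("wrist",f([(193,250)],(415,50),4),0.006,st))
print("puck", cast("wrist",f([(138,300),(333,300)],(270,30),3.6),0.072,st))
print("mc",cast("wrist",[(333,281)],0.006,st))
im,st=load("w1")
print("rc",cast("wrist",[(382,187)],0.006,st)); rect("w1",[(369,111),(426,119),(395,252),(345,247)],0.014)
E
```

```text
w2 mean [0.486  0.0245] boxc [0.4861 0.0247] size [27.1 97.4] long axis deg 84.1 edges [np.float64(27.1), np.float64(96.6), np.float64(26.7), np.float64(95.7)]
w2 mean [0.6365 0.0215] boxc [0.6361 0.0215] size [ 81.9 104.3] long axis deg 96.0 edges [np.float64(81.9), np.float64(103.5), np.float64(80.2), np.float64(103.7)]
w2 mean [0.4861 0.0203] boxc [0.4862 0.0201] size [58.3 83.5] long axis deg 158.6 edges [np.float64(83.5), np.float64(58.3), np.float64(82.5), np.float64(57.8)]
w2 mean [0.4855 0.0182] boxc [0.4856 0.0182] size [ 47.5 153.8] long axis deg 76.2 edges [np.float64(47.0), np.float64(153.7), np.float64(47.5), np.float64(153.7)]
tc contacts [[0.63799945 0.0212521  0.006     ]]
puck [[0.45796566 0.02389285 0.072     ]
 [0.51102698 0.02397122 0.072     ]]
mc [[ 0.48729384 -0.20912555  0.006     ]]
rc [[0.48395834 0.24767602 0.006     ]]
w1 mean [0.4835 0.2499] boxc [0.4834 0.2495] size [ 67.6 176.1] long axis deg 82.2 edges [np.float64(67.3), np.float64(174.5), np.float64(67.6), np.float64(176.1)]
```

The presenter's centre is about (0.486, 0.0245), with its long axis at 84°. The fingertips must stay above the cradle walls, so I'll check how far the pads swing at two partial openings.

jog_arm:
  slide:
    - [0,0,0]
    - [0,0,0]
    - [0,0,0]
    - [0,0,0]
    - [0,0,0]
    - [0,0,0]
    - [0,0,0]
  yaw: [0,0,0,0,0,0,0]
  jaw: 3.0

```text
time: 3.83
tool_pos: [0.4705, -0.0432, 0.2593]
tcp_rot: [[1.0, -0.001, 0.0], [-0.001, -1.0, 0.0], [0.0, -0.0, -1.0]]
contact_force: [0.0, 0.0, -0.1]
opening: 0.03
```

Run:
```python
from h import *
grab("wrist","w3",(200,220,460,400),3)
print(bot.read_state()["opening"])
```

```text
0.03006470032810729
```

jog_arm:
  slide:
    - [0,0,0]
    - [0,0,0]
    - [0,0,0]
    - [0,0,0]
    - [0,0,0]
  yaw: [0,0,0,0,0]
  jaw: 5.6

```text
time: 4.3
tool_pos: [0.4705, -0.0432, 0.2593]
tcp_rot: [[1.0, -0.001, 0.0], [-0.001, -1.0, -0.0], [0.0, 0.0, -1.0]]
contact_force: [-0.1, 0.1, 0.2]
opening: 0.0559
```

Run:
```python
from h import *
grab("wrist","w4",(200,220,460,400),3)
print(bot.read_state()["opening"])
```

```text
0.05590546181895978
```

View pics/w3.png

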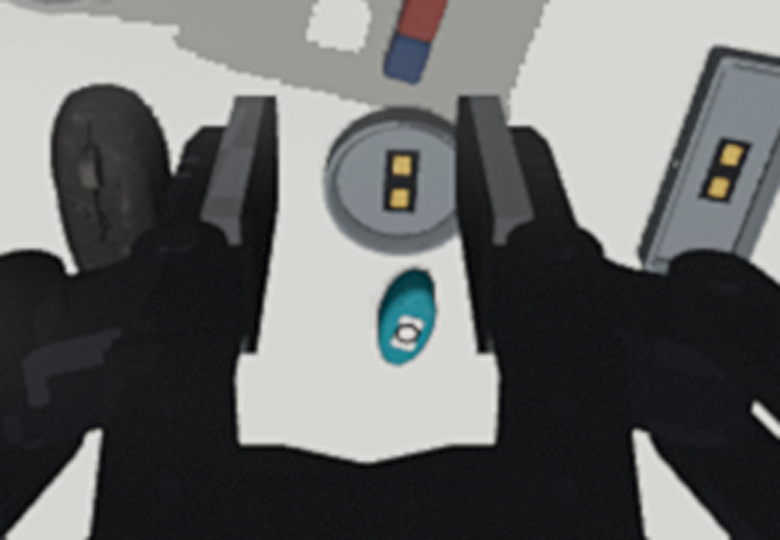

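View pics/w4.png

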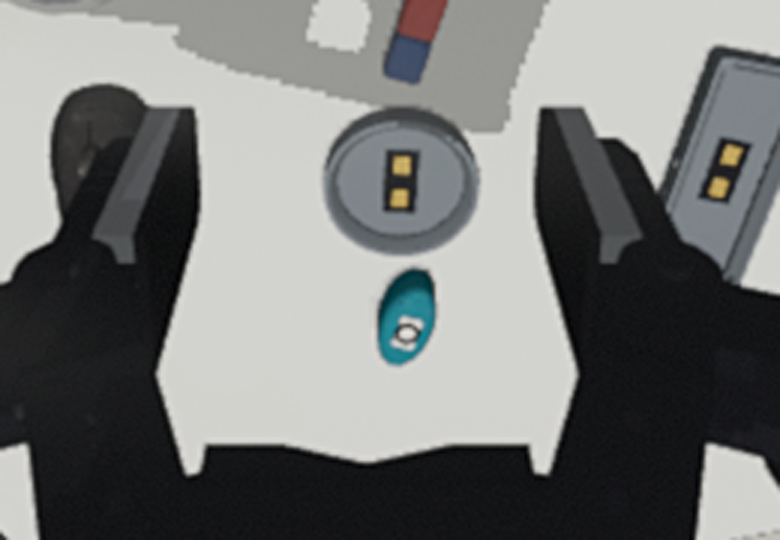

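From these views the fingertips sit about +6 mm from the TCP at 30 mm opening and about +4 mm at 56 mm, so the "8 mm ahead" figure applies when shut. Now to the presenter.

jog_arm:
  slide:
    - [0.5,-2.2,0]
    - [0.5,-2.2,0]
    - [0.55,-2.35,0]
    - [0,0,3]
    - [0,0,3]
    - [0,0,3]
    - [0,0,3]
    - [0,0,2]
  yaw: [2,2,1.9,0,0,0,0,0]

```text
time: 5.02
tool_pos: [0.4869, 0.0241, 0.1163]
tcp_rot: [[0.995, -0.103, -0.004], [-0.103, -0.995, 0.001], [-0.004, -0.0, -1.0]]
contact_force: [0.6, -1.0, 0.0]
opening: 0.0561
```

jog_arm:
  slide:
    - [0,0,0]
    - [0,0,0]
    - [0,0,0]
  yaw: [0,0,0]

```text
time: 5.27
tool_pos: [0.4896, 0.0235, 0.1209]
tcp_rot: [[0.995, -0.104, 0.002], [-0.104, -0.995, -0.0], [0.003, 0.0, -1.0]]
contact_force: [0.2, 0.3, 1.1]
opening: 0.0558
```

Run:
```python
from h import *
grab("wrist","w5",(120,50,520,400),2)
s=bot.read_state(); print(s["tool_pos"],s["tcp_rot"].round(4).tolist(),s["time"])
```

```text
[0.48999597 0.0234535  0.12145902] [[0.9946, -0.1037, 0.0038], [-0.1037, -0.9946, -0.0006], [0.0038, 0.0002, -1.0]] 5.3167
```

View pics/w5.png

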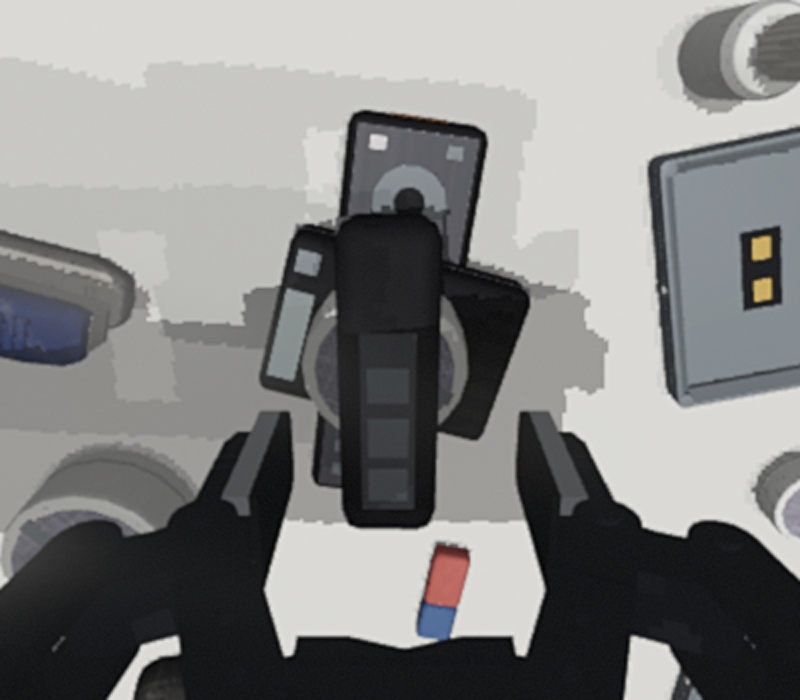

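jog_arm:
  slide:
    - [0,0,0]
    - [0,0,0]
    - [0,0,0]
    - [0,0,0]
  yaw: [0,0,0,0]

```text
time: 5.65
tool_pos: [0.4888, 0.0236, 0.12]
tcp_rot: [[0.995, -0.104, 0.001], [-0.104, -0.995, -0.0], [0.001, 0.0, -1.0]]
contact_force: [-0.2, -0.7, 0.7]
opening: 0.0561
```

Run:
```python
from h import *
s=bot.read_state(); print(s["tool_pos"],s["tcp_rot"].round(4).tolist(),s["time"])
f=lambda l,o,k: np.array(l)/k+o
rect("w5",f([(340,217),(442,217),(434,525),(344,525)],(120,50),2),0.092)
```

```text
[0.48882217 0.02364382 0.12003995] [[0.9946, -0.1037, 0.0013], [-0.1037, -0.9946, -0.0002], [0.0013, 0.0001, -1.0]] 5.65
w5 mean [0.4872 0.0276] boxc [0.4869 0.0276] size [27.9 96.4] long axis deg 83.7 edges [np.float64(26.5), np.float64(96.3), np.float64(27.9), np.float64(96.3)]
```

jog_arm:
  slide:
    - [-0.2,-0.2,1]
    - [0,0,1.2]
    - [0,0,1]
    - [0,0,0.7]
    - [0,0,0.4]
    - [0,0,0]
    - [0,0,0]
    - [0,0,0]
  yaw: [0.3,0,0,0,0,0,0,0]

```text
time: 6.32
tool_pos: [0.4869, 0.0259, 0.0763]
tcp_rot: [[0.994, -0.109, 0.001], [-0.109, -0.994, -0.0], [0.001, 0.0, -1.0]]
contact_force: [0.2, -0.8, -0.9]
opening: 0.0562
```

jog_arm:
  slide:
    - [0,0,0]
    - [0,0,0]
    - [0,0,0]
    - [0,0,0]
    - [0,0,0]
    - [0,0,0]
    - [0,0,0]
  yaw: [0,0,0,0,0,0,0]
  jaw: 0

```text
time: 6.9
tool_pos: [0.4915, 0.0255, 0.0805]
tcp_rot: [[0.994, -0.109, 0.012], [-0.109, -0.994, -0.001], [0.012, -0.0, -1.0]]
contact_force: [3.3, 0.8, 9.9]
opening: 0.0291
```

jog_arm:
  slide:
    - [0,0,0]
    - [0,0,0]
    - [0,0,0]
  yaw: [0,0,0]

```text
time: 7.15
tool_pos: [0.4915, 0.0254, 0.0805]
tcp_rot: [[0.994, -0.109, 0.012], [-0.109, -0.994, -0.001], [0.012, -0.0, -1.0]]
contact_force: [2.2, 1.0, 9.6]
opening: 0.0289
```

Run:
```python
from h import *
grab("wrist","w6",(120,50,520,400),2);grab("scene","s6",(260,150,400,255),5)
s=bot.read_state(); print(s["tool_pos"],s["contact_force"],s["wrist_torque"],s["tcp_rot"].round(4).tolist(),s["time"],s["opening"])
```

```text
[0.49151956 0.02543835 0.08047617] [3.71178633 2.60714269 9.98302916] [ 0.20288272 -0.31468821 -0.03567269] [[0.9939, -0.1095, 0.0117], [-0.1095, -0.994, -0.0009], [0.0117, -0.0004, -0.9999]] 7.25 0.028791664717317554
```

View pics/w6.png

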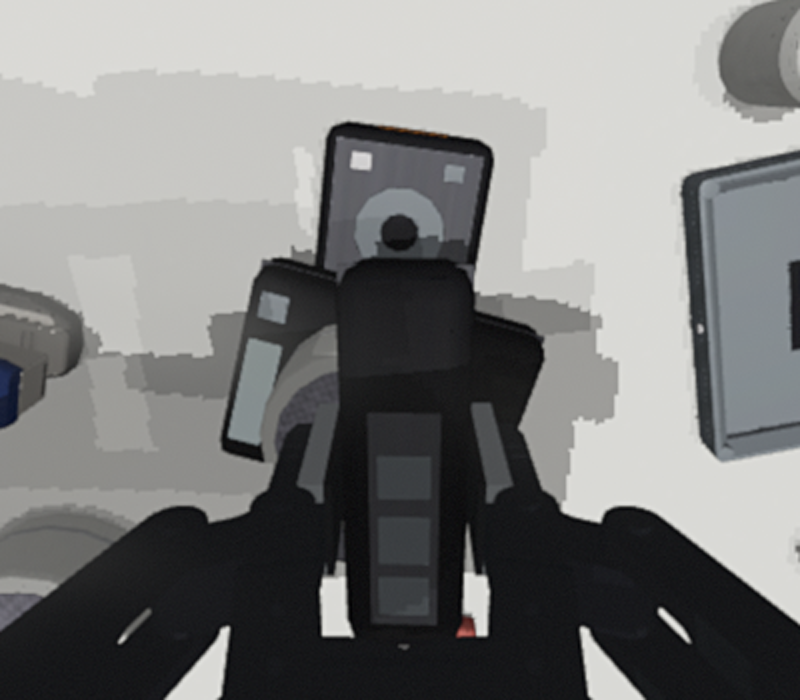

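View pics/s6.png

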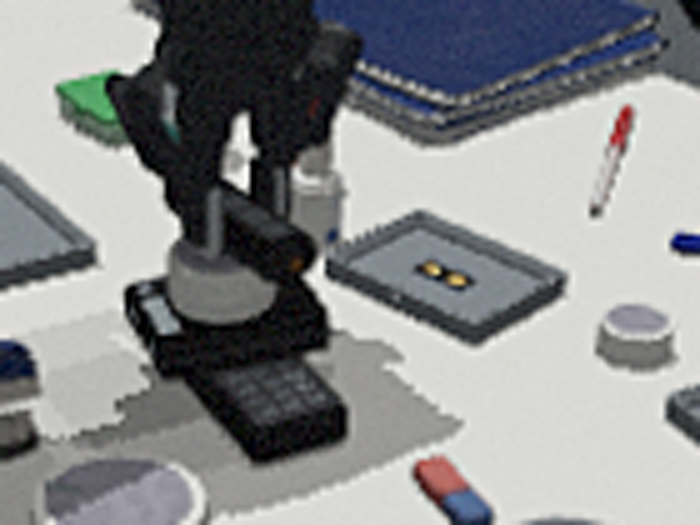

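Closing pushed the tips onto the puck top. The tip lies about 8 mm below the TCP at this opening, so my height was about 12 mm too low (a sign slip). Nothing has toppled, so I'll open, rise about 13 mm and look again before regripping.

jog_arm:
  slide:
    - [0,0,0]
    - [0,0,0]
    - [0,0,0]
    - [0,0,0]
    - [0,0,0]
    - [0,0,-0.7]
    - [0,0,-0.7]
    - [0,0,0]
  yaw: [0,0,0,0,0,0,0,0]
  jaw: 5.0

```text
time: 7.92
tool_pos: [0.4869, 0.0259, 0.0913]
tcp_rot: [[0.994, -0.109, 0.001], [-0.109, -0.994, -0.0], [0.001, 0.0, -1.0]]
contact_force: [0.3, 0.5, -0.7]
opening: 0.05
```

jog_arm:
  slide:
    - [0,0,0]
    - [0,0,0]
    - [0,0,0]
    - [0,0,0]
  yaw: [0,0,0,0]

```text
time: 8.25
tool_pos: [0.4863, 0.026, 0.0899]
tcp_rot: [[0.994, -0.109, -0.001], [-0.109, -0.994, 0.0], [-0.001, -0.0, -1.0]]
contact_force: [-0.1, -0.1, 0.2]
opening: 0.05
```

Run:
```python
from h import *
grab("wrist","w7",(120,50,520,400),2);grab("scene","s7",(260,150,400,255),5)
s=bot.read_state(); print(s["tool_pos"],s["contact_force"],s["tcp_rot"].round(4).tolist(),s["time"],s["opening"])
```

```text
[0.48641726 0.02593784 0.09000648] [-0.43251255 -0.08965539 -0.03879678] [[0.9941, -0.1089, -0.0007], [-0.1089, -0.9941, 0.0001], [-0.0007, -0.0001, -1.0]] 8.35 0.05004409521236556
```

View pics/w7.png

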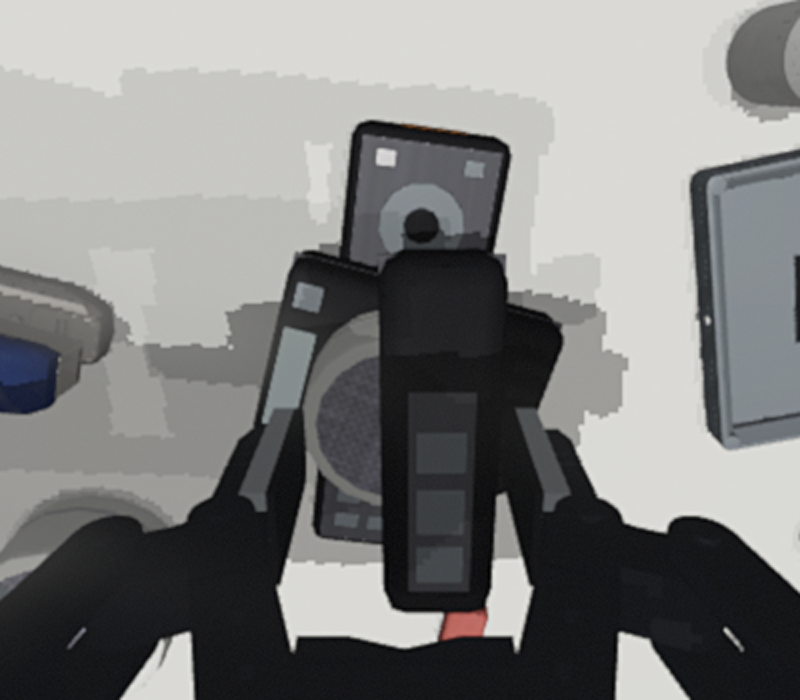

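View pics/s7.png

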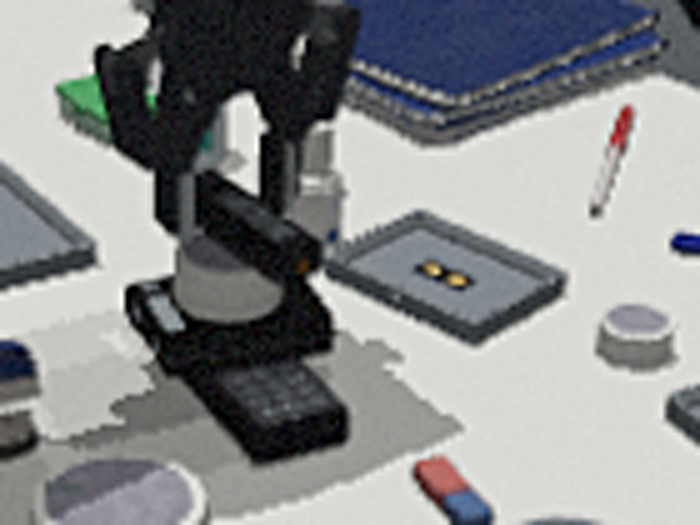

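The presenter has slid sideways on the puck, to (437,430) in the crop, but it is still supported. I'll re-measure it and the puck.

Run:
```python
from h import *
f=lambda l,o,k: np.array(l)/k+o
rect("w7",f([(380,252),(507,252),(492,609),(384,607)],(120,50),2),0.092)
im,st=load("w7")
print(cast("wrist",f([(303,415),(378,503),(375,310)],(120,50),2),0.072,st).round(4))
```

```text
w7 mean [0.4963 0.027 ] boxc [0.4965 0.0268] size [28.5 97.1] long axis deg 83.7 edges [np.float64(27.2), np.float64(97.1), np.float64(28.5), np.float64(96.4)]
[[ 0.4602  0.0289  0.072 ]
 [ 0.4769 -0.0013  0.072 ]
 [ 0.4833  0.0567  0.072 ]]
```

jog_arm:
  slide:
    - [0,0,-1]
    - [0,0,-1]
    - [0,0,0]
    - [0.5,-0.1,0]
    - [0.5,-0.1,0]
    - [0,0,0]
    - [0,0,0]
    - [0,0,0]
  yaw: [0,0,0,0,0,0,0,0]
  jaw: 6.0

```text
time: 9.02
tool_pos: [0.4966, 0.0269, 0.1099]
tcp_rot: [[0.994, -0.109, -0.001], [-0.109, -0.994, 0.0], [-0.001, -0.0, -1.0]]
contact_force: [0.8, 0.5, 0.2]
opening: 0.0598
```

Run:
```python
from h import *
grab("wrist","w8",(120,50,520,400),2)
s=bot.read_state(); print(s["tool_pos"],s["contact_force"],s["tcp_rot"].round(4).tolist(),s["time"],s["opening"])
```

```text
[0.49653019 0.02685403 0.10989118] [ 0.04012247 -0.01738907 -0.31031389] [[0.9941, -0.1088, -0.001], [-0.1088, -0.9941, 0.0001], [-0.001, 0.0, -1.0]] 9.0667 0.06013779965116484
```

View pics/w8.png

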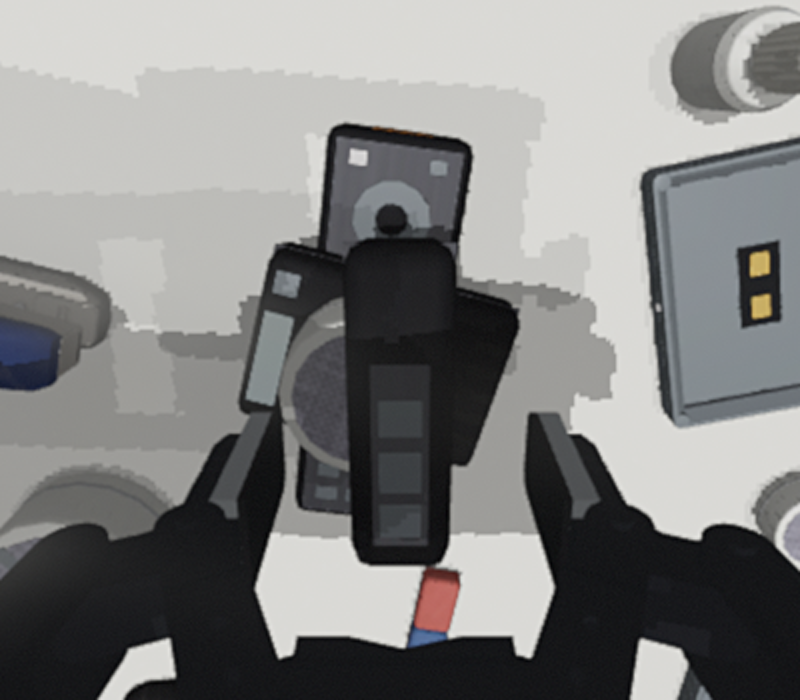

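The presenter is centred between the fingers. I'll go down to z = 0.090, which puts the tips 10 mm above its underside, and grip.

jog_arm:
  slide:
    - [0,0,0.7]
    - [0,0,0.7]
    - [0,0,0.6]
    - [0,0,0]
    - [0,0,0]
    - [0,0,0]
    - [0,0,0]
  yaw: [0,0,0,0,0,0,0]

```text
time: 9.65
tool_pos: [0.4971, 0.0268, 0.0906]
tcp_rot: [[0.994, -0.109, 0.001], [-0.109, -0.994, -0.0], [0.001, 0.0, -1.0]]
contact_force: [0.4, -0.2, 0.0]
opening: 0.0602
```

jog_arm:
  slide:
    - [0,0,0]
    - [0,0,0]
    - [0,0,0]
    - [0,0,0]
    - [0,0,0]
    - [0,0,0]
    - [0,0,0]
    - [0,0,0]
  yaw: [0,0,0,0,0,0,0,0]
  jaw: 0

```text
time: 10.32
tool_pos: [0.4973, 0.0268, 0.0909]
tcp_rot: [[0.994, -0.109, 0.001], [-0.109, -0.994, -0.0], [0.001, -0.0, -1.0]]
contact_force: [0.1, 0.2, 4.6]
opening: 0.0278
```

jog_arm:
  slide:
    - [0,0,-0.3]
    - [0,0,-0.7]
    - [0,0,-1]
    - [0,0,-1]
    - [0,0,0]
    - [0,0,0]
    - [0,0,0]
  yaw: [0,0,0,0,0,0,0]

```text
time: 10.9
tool_pos: [0.4968, 0.0268, 0.1205]
tcp_rot: [[0.994, -0.109, 0.0], [-0.109, -0.994, -0.0], [0.0, 0.0, -1.0]]
contact_force: [-0.1, 0.5, -1.8]
opening: 0.0278
```

Run:
```python
from h import *
grab("wrist","w9",(120,50,520,400),2);grab("scene","s9",(260,130,400,235),5)
s=bot.read_state(); print(s["tool_pos"],s["contact_force"],s["tcp_rot"].round(4).tolist(),s["time"],s["opening"])
```

```text
[0.49640069 0.02684737 0.11986092] [ 0.54084787  0.06599258 -0.82611858] [[0.9941, -0.1089, -0.001], [-0.1089, -0.9941, 0.0001], [-0.001, 0.0, -1.0]] 11.0 0.028073788265173427
```

View pics/w9.png

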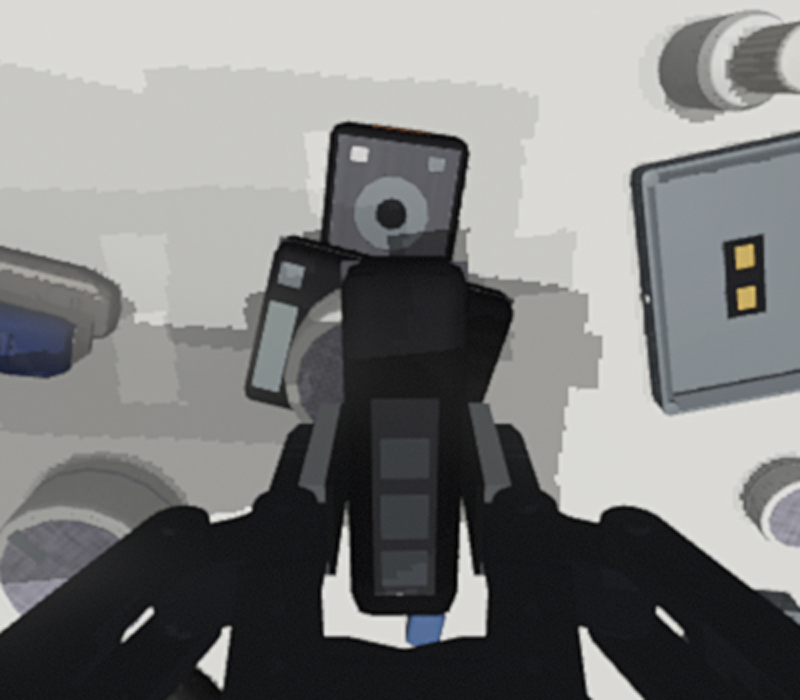

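View pics/s9.png

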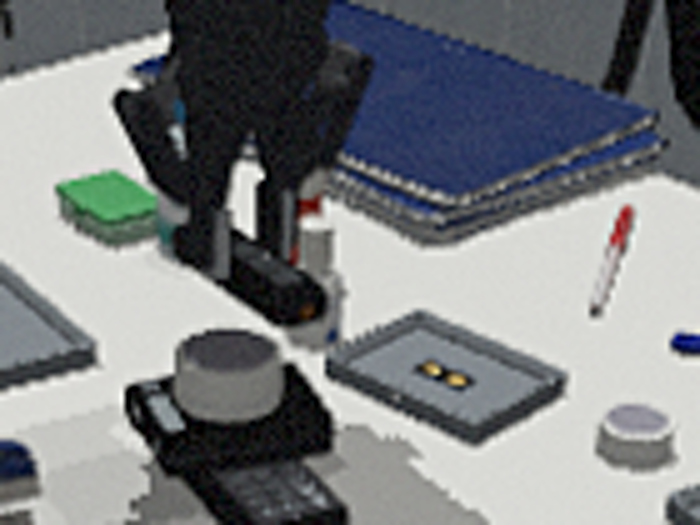

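The presenter is held level at (403,440) in the crop, and the pile is undisturbed. Next I'll lift and move it to where I can see its cradle.

jog_arm:
  slide:
    - [0.5,1,-1]
    - [1.3,2.3,-1.5]
    - [1.3,2.3,-1.5]
    - [1.3,2.3,-1.5]
    - [1.3,2.3,-1.5]
    - [1.3,2.3,-1.5]
    - [1.3,2.3,-1.5]
    - [1.3,2.3,-1.5]
  yaw: [0,0,0,0,0,0,0,0]

```text
time: 11.67
tool_pos: [0.5739, -0.1557, 0.2365]
tcp_rot: [[0.994, -0.109, 0.0], [-0.109, -0.994, -0.0], [0.0, 0.0, -1.0]]
contact_force: [0.5, -0.2, -1.2]
opening: 0.028
```

jog_arm:
  slide:
    - [1.3,2.3,-1.5]
    - [1.3,2.3,-1]
    - [1.3,2.3,0]
    - [1,2.3,0]
    - [0.5,1,0]
    - [0,0,0]
    - [0,0,0]
    - [0,0,0]
  yaw: [0,0,0,0,0,0,0,0]

```text
time: 12.33
tool_pos: [0.6158, -0.2598, 0.26]
tcp_rot: [[0.994, -0.108, -0.001], [-0.108, -0.994, 0.001], [-0.001, -0.001, -1.0]]
contact_force: [-0.0, 0.3, -1.0]
opening: 0.0278
```

jog_arm:
  slide:
    - [0,0,0]
    - [0,0,0]
    - [0,0,0]
  yaw: [0,0,0]

```text
time: 12.58
tool_pos: [0.6162, -0.2599, 0.2606]
tcp_rot: [[0.994, -0.108, 0.0], [-0.108, -0.994, -0.0], [0.0, -0.0, -1.0]]
contact_force: [-0.3, -0.7, -1.2]
opening: 0.0283
```

Run:
```python
from h import *
grab("wrist","w10")
s=bot.read_state(); print(s["tool_pos"],s["contact_force"],s["tcp_rot"].round(4).tolist(),s["time"],s["opening"])
```

```text
[ 0.61621475 -0.2600566   0.26059843] [ 0.18716603 -0.63876415 -0.252612  ] [[0.9942, -0.1078, 0.0002], [-0.1078, -0.9942, -0.0001], [0.0002, 0.0001, -1.0]] 12.6333 0.028132392081816237
```

View pics/w10.png

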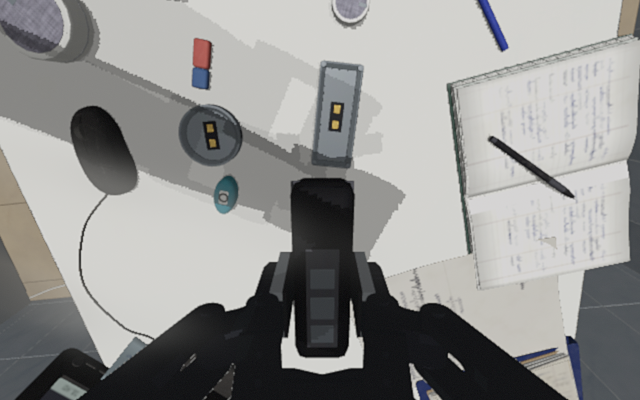

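The presenter cradle is clear at (337,113), and the microphone cradle is at (211,135). I'll enlarge both.

Run:
```python
from h import *
im,_=load("w10"); b=im[:,:,::-1][50:180,170:380]
cv2.imwrite("pics/w10c.png",cv2.resize(b,None,fx=3.8,fy=3.8,interpolation=cv2.INTER_CUBIC))
```

```text
(no output)
```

View pics/w10c.png

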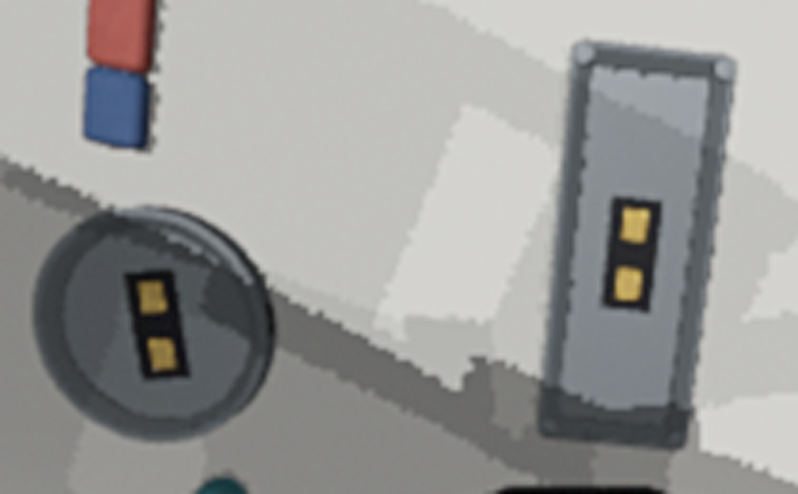

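Run:
```python
from h import *
f=lambda l,o,k: np.array(l)/k+o
rect("w10",f([(573,42),(737,58),(684,447),(540,433)],(170,50),3.8),0.014)
im,st=load("w10")
print("pc contacts",cast("wrist",f([(631,255)],(170,50),3.8),0.006,st).round(4), "mc",cast("wrist",f([(156,326)],(170,50),3.8),0.006,st).round(4))
# contact axis
P=cast("wrist",f([(635,199),(628,312)],(170,50),3.8),0.006,st)[:,:2]; d=P[0]-P[1]; print(np.degrees(np.arctan2(d[1],d[0])))
# presenter in tool: w9
m,a=rect("w9",f([(342,260),(466,260),(455,613),(350,613)],(120,50),2),0.1205+0.001)
im,s9=load("w9"); print("pres rel tool", ((np.array([*m,0])-s9["tool_pos"])@s9["tcp_rot"]).round(4))
m,a=rect("w10",[(291,180),(354,180),(350,355),(296,355)],0.2606+.001)
im,s9=load("w10"); print("pres rel tool", ((np.array([*m,0])-s9["tool_pos"])@s9["tcp_rot"]).round(4))
```

```text
w10 mean [ 0.6403 -0.2046] boxc [ 0.6406 -0.2046] size [ 48.  116.3] long axis deg 78.4 edges [np.float64(48.0), np.float64(116.3), np.float64(46.7), np.float64(115.8)]
pc contacts [[ 0.6401 -0.2051  0.006 ]] mc [[ 0.4874 -0.2105  0.006 ]]
80.95036527036702
w9 mean [0.4976 0.0264] boxc [0.4974 0.0265] size [28.1 97.4] long axis deg 83.7 edges [np.float64(26.9), np.float64(97.4), np.float64(28.1), np.float64(97.4)]
pres rel tool [0.0009 0.0003 0.1205]
w10 mean [ 0.6177 -0.2598] boxc [ 0.6178 -0.2598] size [28.8 96.5] long axis deg 83.8 edges [np.float64(27.3), np.float64(96.5), np.float64(28.8), np.float64(96.5)]
pres rel tool [ 1.400e-03 -2.000e-04  2.606e-01]
```

The bias check shows the wrist camera reads about +1 mm in tool x, so the cradle centre is about (0.639, -0.205) with its axis at about 79°. I'll move above it and look.

jog_arm:
  slide:
    - [0,0,0]
    - [0,0,0]
    - [0.2,-1,1]
    - [0.2,-1.2,3]
    - [0.2,-1.2,3]
    - [0.2,-1.2,3]
    - [0.2,-0.75,3]
    - [0.2,-0.5,2]
  yaw: [2.5,2.5,0,0,0,0,0,0]

```text
time: 13.3
tool_pos: [0.6379, -0.2029, 0.1058]
tcp_rot: [[0.981, -0.193, -0.005], [-0.193, -0.981, 0.003], [-0.005, -0.002, -1.0]]
contact_force: [0.1, 0.3, -1.3]
opening: 0.028
```

jog_arm:
  slide:
    - [0,0,1]
    - [0,0,1]
    - [0,0,0]
    - [0,0,0]
    - [0,0,0]
    - [0,0,0]
  yaw: [0,0,0,0,0,0]

```text
time: 13.8
tool_pos: [0.6405, -0.2068, 0.0925]
tcp_rot: [[0.981, -0.195, 0.003], [-0.195, -0.981, -0.002], [0.004, 0.001, -1.0]]
contact_force: [0.7, -0.4, 0.7]
opening: 0.0285
```

Run:
```python
from h import *
grab("wrist","w11",(180,40,500,340),2.5)
s=bot.read_state(); print(s["tool_pos"],s["contact_force"],s["tcp_rot"].round(4).tolist(),s["time"],s["opening"])
```

```text
[ 0.6403316  -0.20668533  0.0923426 ] [ 0.5457751  -0.51951889 -0.98903722] [[0.9807, -0.1955, 0.003], [-0.1955, -0.9807, -0.0015], [0.0032, 0.0009, -1.0]] 13.85 0.028238825490565892
```

View pics/w11.png

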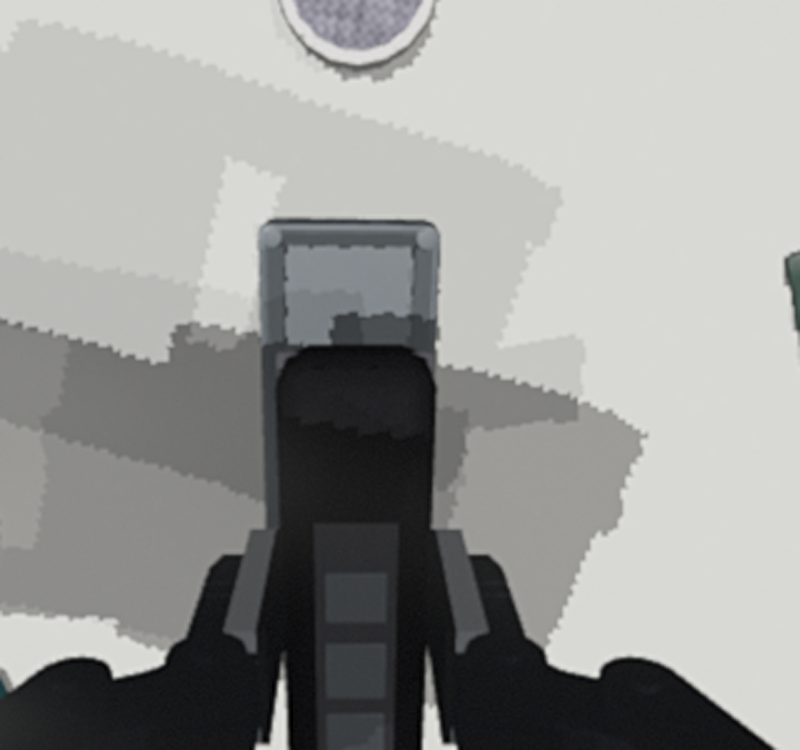

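Run:
```python
from h import *
f=lambda l,o,k: np.array(l)/k+o
im,st=load("w11")
tool=lambda P:((P-st["tool_pos"])@st["tcp_rot"]).round(4)
print(tool(cast("wrist",f([(258,222),(439,222),(266,520),(260,300)],(180,40),2.5),0.014,st)))
print("presenter far end",tool(cast("wrist",f([(279,365),(436,365),(282,470),(432,470),(355,346)],(180,40),2.5),0.0923+.001,st)))
s=bot.read_state(); print(s["tool_pos"])
```

```text
[[-0.0244 -0.062   0.0784]
 [ 0.0233 -0.062   0.0785]
 [-0.0256  0.0253  0.0785]
 [-0.0247 -0.0413  0.0784]]
presenter far end [[-0.0122 -0.0458 -0.0009]
 [ 0.0153 -0.0458 -0.0008]
 [-0.0123 -0.0258 -0.0008]
 [ 0.0152 -0.0258 -0.0007]
 [ 0.0011 -0.0492 -0.0008]]
[ 0.6403316  -0.20668533  0.0923426 ]
```

jog_arm:
  slide:
    - [0,0,0.5]
    - [0,0,1]
    - [0,0,1]
    - [0,0,0.5]
    - [0,0,0]
    - [0,0,0]
    - [0,0,0]
    - [0,0,0]
  yaw: [0.4,0,0,0,0,0,0,0]

```text
time: 14.52
tool_pos: [0.6398, -0.206, 0.0608]
tcp_rot: [[0.979, -0.202, 0.001], [-0.202, -0.979, -0.0], [0.001, 0.0, -1.0]]
contact_force: [0.4, 0.3, -0.1]
opening: 0.0282
```

Run:
```python
from h import *
s=bot.read_state(); p=s["tool_pos"]; print(p,s["contact_force"],s["tcp_rot"].round(4).tolist())
print("to go (tool cm)",((np.array([.6384,-.2036,.0247])-p)@s["tcp_rot"]*100).round(2))
```

```text
[ 0.63977353 -0.20604039  0.06078387] [ 0.39803004  0.33366168 -0.14865221] [[0.9794, -0.2019, 0.0008], [-0.2019, -0.9794, -0.0004], [0.0009, 0.0003, -1.0]]
to go (tool cm) [-0.19 -0.21  3.61]
```

jog_arm:
  slide:
    - [-0.1,-0.1,0.5]
    - [-0.1,-0.1,0.8]
    - [0,0,0.7]
    - [0,0,0]
    - [0,0,0]
    - [0,0,0]
    - [0,0,0]
  yaw: [0,0,0,0,0,0,0]

```text
time: 15.1
tool_pos: [0.6381, -0.2036, 0.0406]
tcp_rot: [[0.979, -0.202, 0.001], [-0.202, -0.979, -0.0], [0.001, 0.0, -1.0]]
contact_force: [-0.6, -0.3, 0.1]
opening: 0.0281
```

Run:
```python
from h import *
grab("wrist","w12",(180,40,500,340),2.5)
s=bot.read_state(); print(s["tool_pos"],s["contact_force"],s["tcp_rot"].round(4).tolist(),s["time"],s["opening"])
```

```text
[ 0.63815584 -0.2036961   0.04074979] [-0.29717871 -0.24664326 -1.2772699 ] [[0.9794, -0.2019, 0.0007], [-0.2019, -0.9794, -0.0004], [0.0008, 0.0002, -1.0]] 15.15 0.027810582493054296
```

View pics/w12.png

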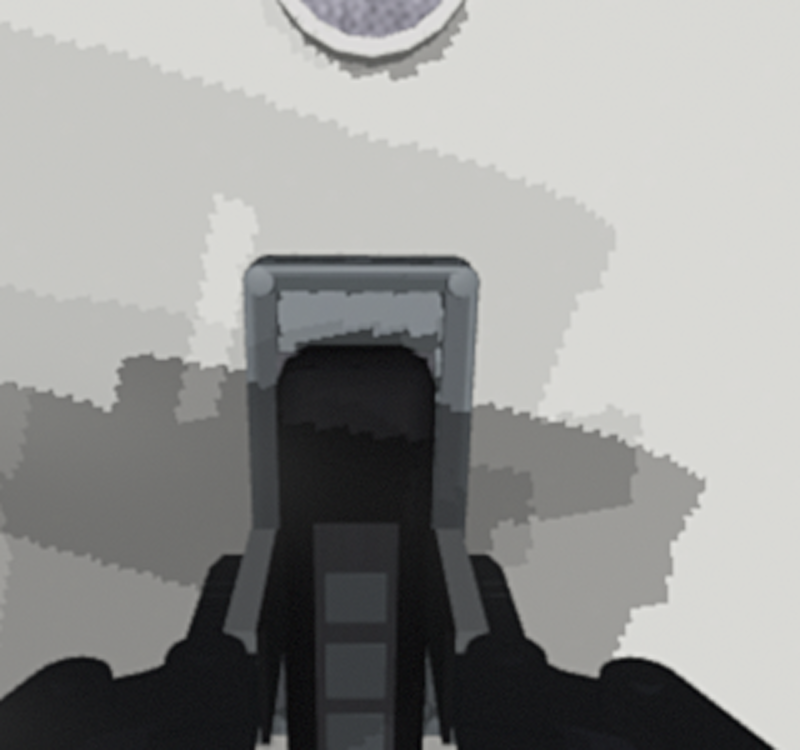

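Run:
```python
from h import *
f=lambda l,o,k: np.array(l)/k+o
im,st=load("w12")
tool=lambda P:((P-st["tool_pos"])@st["tcp_rot"]).round(4)[:,:2]
print(tool(cast("wrist",f([(244,280),(479,280),(361,258),(252,500),(465,500)],(180,40),2.5),0.014,st)))
print("presenter far end",tool(cast("wrist",f([(279,380),(435,380),(355,345)],(180,40),2.5),0.0407+.001,st)))
```

```text
[[-0.0215 -0.0559]
 [ 0.0264 -0.0558]
 [ 0.0024 -0.0603]
 [-0.022  -0.0065]
 [ 0.0257 -0.0064]]
presenter far end [[-0.0122 -0.0432]
 [ 0.0152 -0.0431]
 [ 0.0011 -0.0495]]
```

Offsets are now under about 1.3 mm. I'll nudge and lower it home.

jog_arm:
  slide:
    - [0,-0.1,0.4]
    - [0,0,0.4]
    - [0,0,0.3]
    - [0,0,0.2]
    - [0,0,0.2]
    - [0,0,0.1]
    - [0,0,0]
    - [0,0,0]
  yaw: [0.4,0,0,0,0,0,0,0]

```text
time: 15.82
tool_pos: [0.6379, -0.2024, 0.025]
tcp_rot: [[0.978, -0.209, -0.001], [-0.209, -0.978, 0.0], [-0.001, -0.0, -1.0]]
contact_force: [-3.7, 1.5, 5.2]
opening: 0.0281
```

jog_arm:
  slide:
    - [0,0,0.05]
    - [0,0,0]
    - [0,0,0]
  yaw: [0,0,0]

```text
time: 16.07
tool_pos: [0.6379, -0.2024, 0.025]
tcp_rot: [[0.978, -0.209, -0.001], [-0.209, -0.978, 0.0], [-0.001, -0.0, -1.0]]
contact_force: [-5.2, 1.6, 7.8]
opening: 0.0282
```

Contact is at z = 0.025, which is the expected seated height. Releasing.

jog_arm:
  slide:
    - [0,0,0]
    - [0,0,0]
    - [0,0,0]
    - [0,0,0]
    - [0,0,0]
    - [0,0,-0.5]
    - [0,0,-1.5]
    - [0,0,-2]
  yaw: [0,0,0,0,0,0,0,0]
  jaw: 6.0

```text
time: 16.73
tool_pos: [0.6368, -0.202, 0.063]
tcp_rot: [[0.978, -0.209, -0.003], [-0.209, -0.978, 0.002], [-0.004, -0.001, -1.0]]
contact_force: [-0.6, -0.2, 0.1]
opening: 0.0602
```

jog_arm:
  slide:
    - [0,1.5,-3]
    - [0,2,-3]
    - [0,2,-3]
    - [0,2,-3]
    - [0,0,0]
    - [0,0,0]
    - [0,0,0]
    - [0,0,0]
  yaw: [0,0,0,0,0,0,0,0]

```text
time: 17.4
tool_pos: [0.6216, -0.2747, 0.1823]
tcp_rot: [[0.978, -0.208, -0.003], [-0.208, -0.978, 0.002], [-0.003, -0.001, -1.0]]
contact_force: [0.5, 0.1, -0.9]
opening: 0.0601
```

Run:
```python
from h import *
im,st=grab("wrist","w13"); b=im[:,:,::-1][40:240,180:440]
cv2.imwrite("pics/w13c.png",cv2.resize(b,None,fx=3,fy=3,interpolation=cv2.INTER_CUBIC))
s=bot.read_state(); print(s["tool_pos"],s["contact_force"],s["tcp_rot"].round(4).tolist(),s["time"],s["opening"])
```

```text
[ 0.62158225 -0.27450582  0.18181789] [ 0.37884612 -1.46589085 -0.27775456] [[0.9781, -0.2079, -0.0031], [-0.2079, -0.9781, 0.0021], [-0.0034, -0.0014, -1.0]] 17.45 0.06002519373715154
```

View pics/w13c.png

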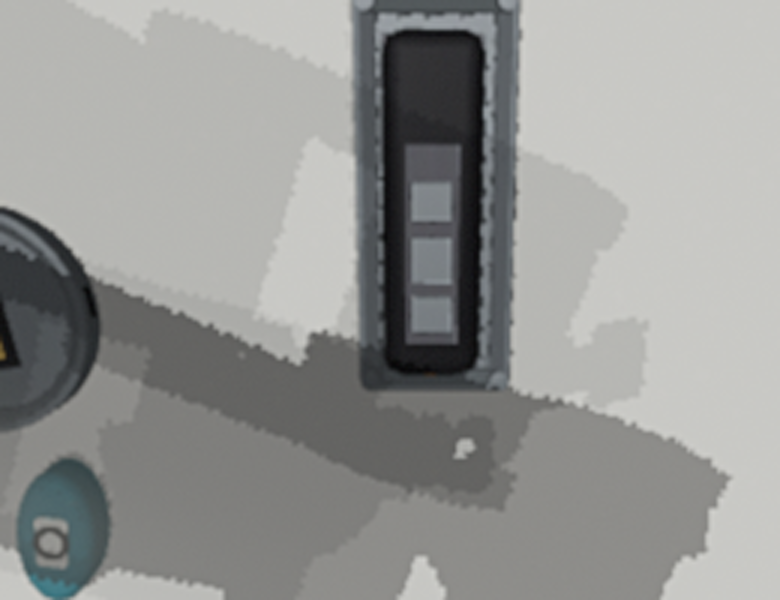

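The presenter sits flat in its well at (433,200) in the crop, with a small gap all round. Back to view the puck.

jog_arm:
  slide:
    - [0,0,-1.5]
    - [0,0,-1.5]
    - [-1.9,-3.3,-0.6]
    - [-1.9,-3.3,-0.8]
    - [-1.9,-3.3,-0.8]
    - [-1.9,-3.3,-0.8]
    - [-1.9,-3.3,-0.8]
    - [-1.9,-3.3,-0.8]
  yaw: [-6,-6,0,0,0,0,0,0]
  jaw: 8.0

```text
time: 18.12
tool_pos: [0.5068, -0.0755, 0.2583]
tcp_rot: [[1.0, -0.0, -0.003], [-0.0, -1.0, 0.001], [-0.003, -0.001, -1.0]]
contact_force: [0.9, 0.8, 1.2]
opening: 0.08
```

jog_arm:
  slide:
    - [-1.5,-2.5,0]
    - [-0.5,-1.2,0]
    - [0,0,0]
    - [0,0,0]
    - [0,0,0]
    - [0,0,0]
    - [0,0,0]
  yaw: [0,0,0,0,0,0,0]

```text
time: 18.7
tool_pos: [0.489, -0.0418, 0.2594]
tcp_rot: [[1.0, -0.002, -0.001], [-0.002, -1.0, 0.0], [-0.001, -0.0, -1.0]]
contact_force: [1.3, 0.2, 0.8]
opening: 0.0804
```

Run:
```python
from h import *
im,st=grab("wrist","w14"); b=im[:,:,::-1][30:230,220:420]
cv2.imwrite("pics/w14c.png",cv2.resize(b,None,fx=3,fy=3,interpolation=cv2.INTER_CUBIC))
s=bot.read_state(); print(s["tool_pos"],s["contact_force"],s["tcp_rot"].round(4).tolist(),s["time"],s["opening"])
```

```text
[ 0.48895905 -0.04170248  0.25941775] [-0.48019926  0.08392179 -0.00311077] [[1.0, -0.0022, -0.0009], [-0.0022, -1.0, 0.0001], [-0.0009, -0.0001, -1.0]] 18.75 0.0800169116391715
```

View pics/w14c.png

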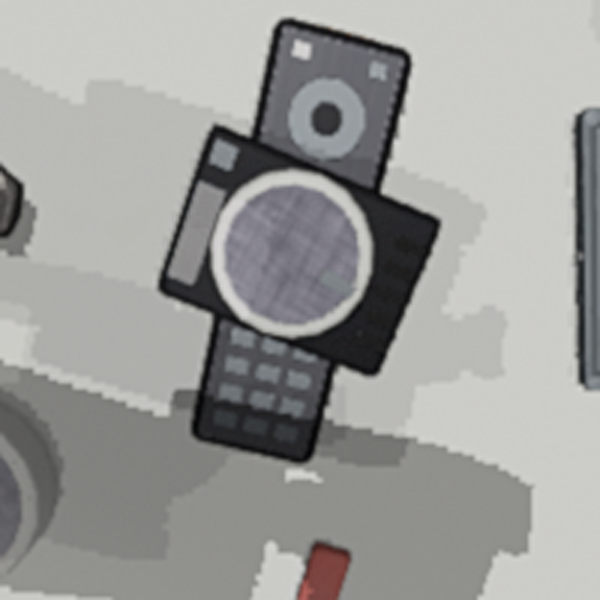

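The puck is centred at (292,252) in the crop, sitting level on the transmitter. I'll measure all three units.

Run:
```python
from h import *
f=lambda l,o,k: np.array(l)/k+o
im,st=load("w14")
P=cast("wrist",f([(210,252),(374,252),(292,168),(292,337)],(220,30),3),0.072,st)
print(P.round(4),"c",P[:2].mean(0),P[2:].mean(0))
rect("w14",f([(216,125),(442,221),(373,378),(159,289)],(220,30),3),0.046)
rect("w14",f([(277,18),(412,55),(308,464),(192,434)],(220,30),3),0.022)
```

```text
[[ 0.4588  0.0229  0.072 ]
 [ 0.5124  0.0227  0.072 ]
 [ 0.4858  0.0486  0.072 ]
 [ 0.4854 -0.0048  0.072 ]] c [0.48556628 0.02277753 0.072     ] [0.48556189 0.02187086 0.072     ]
w14 mean [0.4874 0.0198] boxc [0.4874 0.0201] size [59.8 84. ] long axis deg 157.4 edges [np.float64(84.0), np.float64(59.8), np.float64(83.7), np.float64(58.6)]
w14 mean [0.4857 0.0179] boxc [0.4854 0.0178] size [ 49.2 155.1] long axis deg 76.1 edges [np.float64(49.2), np.float64(155.0), np.float64(48.3), np.float64(154.0)]
```

jog_arm:
  slide:
    - [-0.1,-2,0]
    - [-0.2,-2.4,0]
    - [-0.1,-2,1]
    - [0,0,3]
    - [0,0,3]
    - [0,0,3]
    - [0,0,3]
    - [0,0,1]
  yaw: [0,0,0,0,0,0,0,0]

```text
time: 19.42
tool_pos: [0.4818, 0.0232, 0.115]
tcp_rot: [[1.0, -0.002, -0.008], [-0.002, -1.0, 0.001], [-0.008, -0.001, -1.0]]
contact_force: [-1.2, -0.2, -0.5]
opening: 0.0798
```

jog_arm:
  slide:
    - [0,0,0]
    - [0,0,0]
    - [0,0,0]
    - [0,0,0]
    - [0,0,0]
    - [0,0,0]
  yaw: [0,0,0,0,0,0]

```text
time: 19.92
tool_pos: [0.4855, 0.0231, 0.1213]
tcp_rot: [[1.0, -0.001, 0.003], [-0.001, -1.0, -0.0], [0.003, 0.0, -1.0]]
contact_force: [0.5, 0.9, -0.2]
opening: 0.08
```

Run:
```python
from h import *
im,st=grab("wrist","w15",(120,50,520,400),2)
s=bot.read_state(); print(s["tool_pos"],s["contact_force"],s["tcp_rot"].round(4).tolist(),s["time"],s["opening"])
```

```text
[0.48529974 0.02314695 0.12092164] [-0.28572993  0.09424546  0.43899615] [[1.0, -0.0008, 0.0021], [-0.0008, -1.0, -0.0004], [0.0021, 0.0004, -1.0]] 19.9667 0.07994525450657934
```

View pics/w15.png

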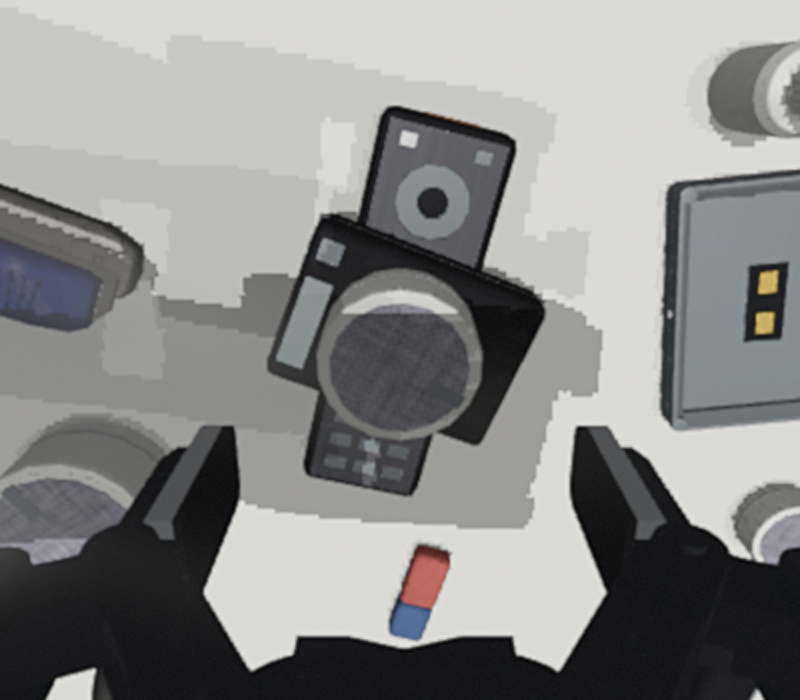

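Run:
```python
from h import *
f=lambda l,o,k: np.array(l)/k+o
im,st=load("w15")
P=cast("wrist",f([(317,358),(483,358),(400,440),(400,268)],(120,50),2),0.072,st)
print(P.round(4),"c",P[:2].mean(0),P[2]+[0,.027,0])
```

```text
[[ 0.4593  0.026   0.072 ]
 [ 0.5117  0.0259  0.072 ]
 [ 0.4854 -0.0036  0.072 ]
 [ 0.4856  0.0554  0.072 ]] c [0.48552164 0.02594519 0.072     ] [0.48540314 0.02336436 0.072     ]
```

jog_arm:
  slide:
    - [0,0,1]
    - [0,0,1.5]
    - [0,0,1.5]
    - [0,0,1]
    - [0,0,0.4]
    - [0,0,0]
    - [0,0,0]
    - [0,0,0]
  yaw: [0,0,0,0,0,0,0,0]

```text
time: 20.63
tool_pos: [0.4853, 0.0232, 0.0665]
tcp_rot: [[1.0, -0.001, 0.001], [-0.001, -1.0, -0.0], [0.001, 0.0, -1.0]]
contact_force: [-0.2, 0.5, -0.7]
opening: 0.08
```

jog_arm:
  slide:
    - [0,0,0]
    - [0,0,0]
    - [0,0,0]
    - [0,0,0]
    - [0,0,0]
    - [0,0,0]
    - [0,0,0]
  yaw: [0,0,0,0,0,0,0]
  jaw: 0

```text
time: 21.22
tool_pos: [0.4857, 0.0231, 0.0672]
tcp_rot: [[1.0, -0.001, 0.002], [-0.001, -1.0, -0.0], [0.002, 0.0, -1.0]]
contact_force: [0.1, -0.6, 5.7]
opening: 0.0514
```

jog_arm:
  slide:
    - [0,0,-0.3]
    - [0,0,-0.7]
    - [0,0,-1.5]
    - [0,0,-1.5]
    - [0,0,-1.5]
    - [0,0,0]
    - [0,0,0]
    - [0,0,0]
  yaw: [0,0,0,0,0,0,0,0]

```text
time: 21.88
tool_pos: [0.4839, 0.0234, 0.1199]
tcp_rot: [[1.0, -0.001, -0.001], [-0.001, -1.0, 0.0], [-0.001, -0.0, -1.0]]
contact_force: [0.8, 0.2, -1.6]
opening: 0.0514
```

Run:
```python
from h import *
im,st=grab("wrist","w16",(120,50,520,400),2);grab("scene","s16",(260,110,400,215),5)
s=bot.read_state(); print(s["tool_pos"],s["contact_force"],s["tcp_rot"].round(4).tolist(),s["time"],s["opening"])
```

```text
[0.48362421 0.02338938 0.11946302] [ 0.03389825  0.09861157 -0.62642592] [[1.0, -0.0009, -0.0026], [-0.0009, -1.0, 0.0004], [-0.0026, -0.0004, -1.0]] 21.9833 0.051275215077997184
```

View pics/w16.png

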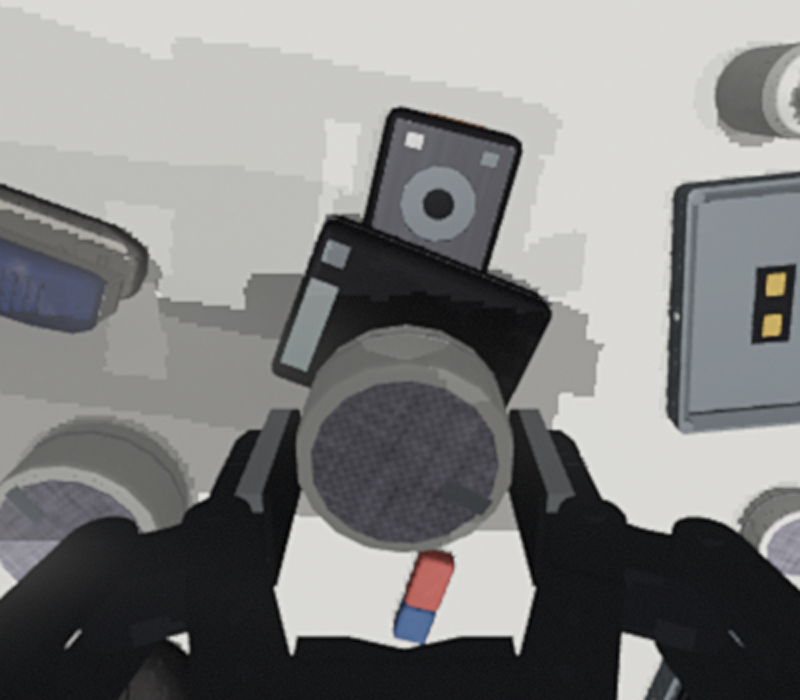

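View pics/s16.png

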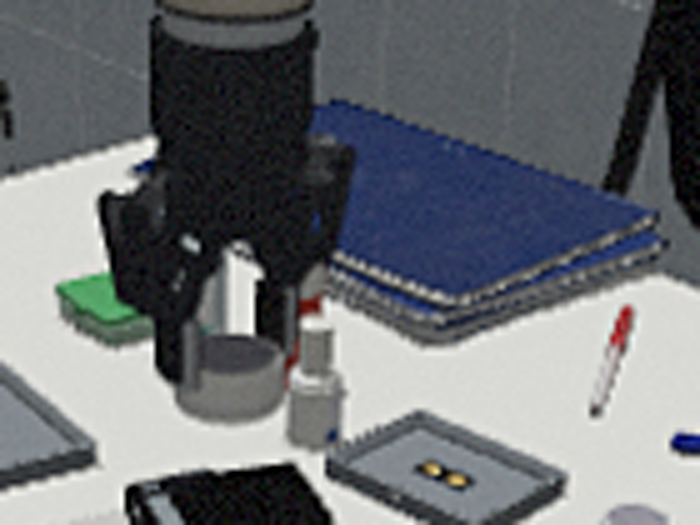

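The puck is held level at (405,450) in the crop, and the transmitter and remote did not move. I'll carry it just past the round cradle for a look.

jog_arm:
  slide:
    - [0,1,-1.5]
    - [0,2.5,-2]
    - [0,3,-2]
    - [0,3,-2]
    - [0,3,-1.5]
    - [0,3,-1]
    - [0.1,3,0]
    - [0.1,3,0]
  yaw: [0,0,0,0,0,0,0,0]

```text
time: 22.65
tool_pos: [0.4863, -0.1933, 0.2209]
tcp_rot: [[1.0, -0.001, 0.0], [-0.001, -1.0, -0.0], [0.0, 0.0, -1.0]]
contact_force: [0.3, 0.8, -1.8]
opening: 0.0512
```

jog_arm:
  slide:
    - [0,3,0]
    - [0,1.8,0]
    - [0,0.5,0]
    - [0,0,0]
    - [0,0,0]
    - [0,0,0]
    - [0,0,0]
    - [0,0,0]
  yaw: [0,0,0,0,0,0,0,0]

```text
time: 23.32
tool_pos: [0.4865, -0.2437, 0.2208]
tcp_rot: [[1.0, 0.001, -0.0], [0.001, -1.0, 0.0], [-0.0, -0.0, -1.0]]
contact_force: [-0.7, -0.3, -0.1]
opening: 0.0515
```

Run:
```python
from h import *
im,st=grab("wrist","w17",(180,40,500,340),2.5)
s=bot.read_state(); print(s["tool_pos"],s["contact_force"],s["tcp_rot"].round(4).tolist(),s["time"],s["opening"])
```

```text
[ 0.4865689  -0.2438393   0.22090183] [ 0.22070493 -0.31804752 -0.40790559] [[1.0, 0.0005, 0.0001], [0.0005, -1.0, -0.0], [0.0001, 0.0, -1.0]] 23.3667 0.051254580453235006
```

View pics/w17.png

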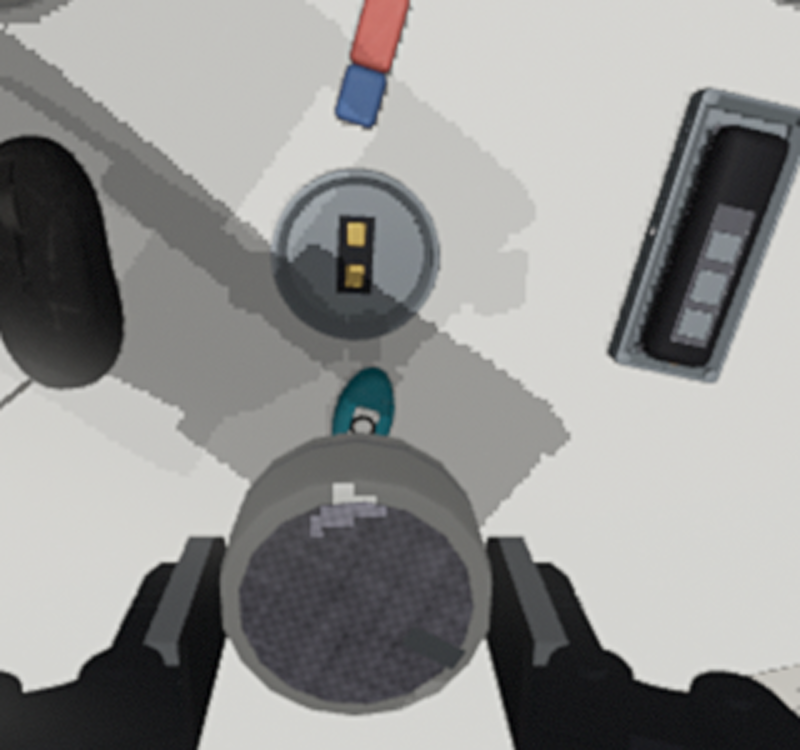

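The round cradle is clear at (356,255) in the crop, and the puck is held centrally. Computing the relative offset.

Run:
```python
from h import *
f=lambda l,o,k: np.array(l)/k+o
im,st=load("w17")
tool=lambda P:((P-st["tool_pos"])@st["tcp_rot"]).round(4)
print("contacts",tool(cast("wrist",f([(356,255)],(180,40),2.5),0.006,st)))
print("rim",tool(cast("wrist",f([(272,255),(440,255),(356,168),(356,340)],(180,40),2.5),0.014,st)))
zt=st["tool_pos"][2]+.0055
print("puck",tool(cast("wrist",f([(221,580),(491,580),(356,714)],(180,40),2.5),zt,st)))
```

```text
contacts [[ 0.0015 -0.0333  0.2148]]
rim [[-0.0344 -0.0345  0.2068]
 [ 0.0375 -0.0344  0.2068]
 [ 0.0016 -0.0702  0.2068]
 [ 0.0015  0.0029  0.2068]]
puck [[-0.0238 -0.0054 -0.0055]
 [ 0.0264 -0.0054 -0.0055]
 [ 0.0013  0.0251 -0.0055]]
```

jog_arm:
  slide:
    - [0,-1,0.5]
    - [0,-1.3,2]
    - [0,-1,3]
    - [0,0,3]
    - [0,0,3]
    - [0,0,3]
    - [0,0,2]
    - [0,0,0.6]
  yaw: [0,0,0,0,0,0,0,0]

```text
time: 24.03
tool_pos: [0.4837, -0.209, 0.0456]
tcp_rot: [[1.0, -0.0, -0.007], [-0.0, -1.0, 0.005], [-0.007, -0.005, -1.0]]
contact_force: [-1.1, 0.1, -1.5]
opening: 0.0511
```

jog_arm:
  slide:
    - [0,0,0]
    - [0,0,0]
    - [0,0,0]
    - [0,0,0]
    - [0,0,0]
    - [0,0,0]
  yaw: [0,0,0,0,0,0]

```text
time: 24.53
tool_pos: [0.4871, -0.2122, 0.051]
tcp_rot: [[1.0, -0.001, 0.002], [-0.001, -1.0, -0.001], [0.002, 0.001, -1.0]]
contact_force: [0.4, -0.2, -0.0]
opening: 0.0515
```

Run:
```python
from h import *
im,st=grab("wrist","w18",(180,40,500,340),2.5)
s=bot.read_state(); print(s["tool_pos"],s["contact_force"],s["tcp_rot"].round(4).tolist(),s["time"],s["opening"])
```

```text
[ 0.48688442 -0.21206518  0.05069497] [ 0.04214331 -0.29508152 -1.86271798] [[1.0, -0.001, 0.0013], [-0.001, -1.0, -0.0009], [0.0013, 0.0009, -1.0]] 24.5833 0.05127452118722356
```

View pics/w18.png

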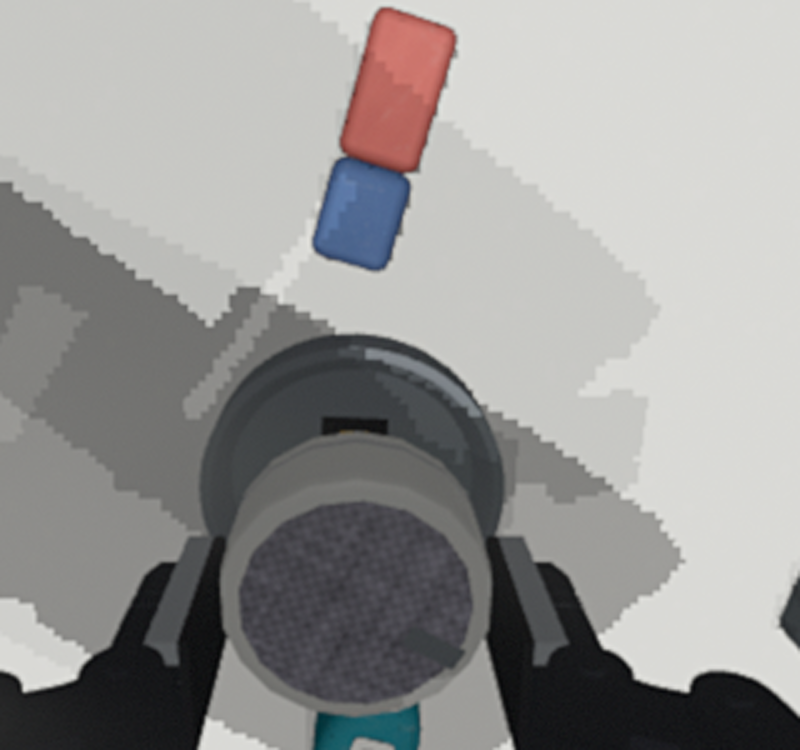

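Run:
```python
from h import *
f=lambda l,o,k: np.array(l)/k+o
im,st=load("w18")
tool=lambda P:((P-st["tool_pos"])@st["tcp_rot"]).round(4)
print("rim",tool(cast("wrist",f([(200,482),(505,482),(352,335)],(180,40),2.5),0.014,st)), "contact top edge",tool(cast("wrist",f([(355,419)],(180,40),2.5),0.006,st)))
zt=st["tool_pos"][2]+.0055
print("puck",tool(cast("wrist",f([(221,580),(491,580),(356,714)],(180,40),2.5),zt,st)))
im,st=load("w17")
print("contact top edge17",tool(cast("wrist",f([(356,217),(354,293)],(180,40),2.5),0.006,st)))
```

```text
rim [[-0.0356 -0.0059  0.0369]
 [ 0.0366 -0.0058  0.0371]
 [ 0.0005 -0.0416  0.0369]] contact top edge [[ 0.0011 -0.0188  0.045 ]]
puck [[-0.0238 -0.0054 -0.0055]
 [ 0.0264 -0.0053 -0.0055]
 [ 0.0013  0.0251 -0.0055]]
contact top edge17 [[ 0.0016 -0.0496  0.2148]
 [ 0.0007 -0.0165  0.2148]]
```

jog_arm:
  slide:
    - [0,-0.1,0.5]
    - [0,0,0.6]
    - [0,0,0.4]
    - [0,0,0.3]
    - [0,0,0.2]
    - [0,0,0.2]
    - [0,0,0]
    - [0,0,0]
  yaw: [0,0,0,0,0,0,0,0]

```text
time: 25.25
tool_pos: [0.4865, -0.2108, 0.0278]
tcp_rot: [[1.0, -0.001, 0.0], [-0.001, -1.0, -0.0], [0.0, 0.0, -1.0]]
contact_force: [0.6, 0.2, -1.3]
opening: 0.0511
```

jog_arm:
  slide:
    - [0,0,0.1]
    - [0,0,0]
    - [0,0,0]
    - [0,0,0]
  yaw: [0,0,0,0]

```text
time: 25.58
tool_pos: [0.4867, -0.2109, 0.0272]
tcp_rot: [[1.0, -0.001, 0.001], [-0.001, -1.0, -0.0], [0.001, 0.0, -1.0]]
contact_force: [-0.8, 0.3, 1.0]
opening: 0.0515
```

jog_arm:
  slide:
    - [0,0,0.1]
    - [0,0,0.05]
    - [0,0,0]
    - [0,0,0]
  yaw: [0,0,0,0]

```text
time: 25.92
tool_pos: [0.4868, -0.211, 0.0271]
tcp_rot: [[1.0, -0.001, -0.001], [-0.001, -1.0, 0.0], [-0.001, -0.0, -1.0]]
contact_force: [-4.1, 2.5, 10.8]
opening: 0.0515
```

Run:
```python
from h import *
im,st=grab("wrist","w19",(180,40,500,340),2.5)
s=bot.read_state(); print(s["tool_pos"],s["contact_force"])
```

```text
[ 0.4867502  -0.21095967  0.027158  ] [-4.79400067  2.29646628 11.12862169]
```

View pics/w19.png

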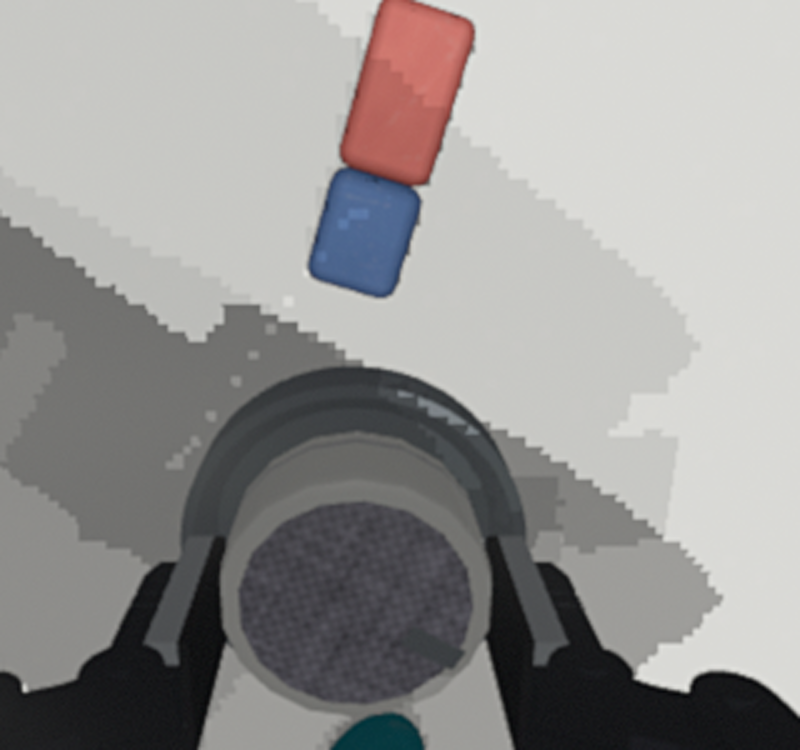

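It made contact at z = 0.027, close to the 0.0265 expected for home, and the puck is inside the ring. Releasing.

jog_arm:
  slide:
    - [0,0,0]
    - [0,0,0]
    - [0,0,0]
    - [0,0,0]
    - [0,0,0]
    - [0,0,-0.5]
    - [0,0,-1.5]
    - [0,0,-2]
  yaw: [0,0,0,0,0,0,0,0]
  jaw: 7.5

```text
time: 26.63
tool_pos: [0.4851, -0.2099, 0.0642]
tcp_rot: [[1.0, -0.001, -0.004], [-0.001, -1.0, 0.002], [-0.004, -0.002, -1.0]]
contact_force: [0.6, -0.7, -0.6]
opening: 0.0748
```

jog_arm:
  slide:
    - [0,1,-3]
    - [0,1,-3]
    - [0,1,-3]
    - [0,1,-3]
    - [0,0,0]
    - [0,0,0]
    - [0,0,0]
    - [0,0,0]
  yaw: [0,0,0,0,0,0,0,0]

```text
time: 27.3
tool_pos: [0.4855, -0.2498, 0.1834]
tcp_rot: [[1.0, -0.001, -0.003], [-0.001, -1.0, 0.002], [-0.003, -0.002, -1.0]]
contact_force: [-0.0, -0.5, -1.3]
opening: 0.0748
```

Run:
```python
from h import *
im,st=grab("wrist","w20",(180,40,500,340),2.5)
s=bot.read_state(); print(s["tool_pos"],s["contact_force"],s["time"])
```

```text
[ 0.48543163 -0.24972891  0.1832728 ] [-0.64499499  0.21019667 -0.12352399] 27.35
```

View pics/w20.png

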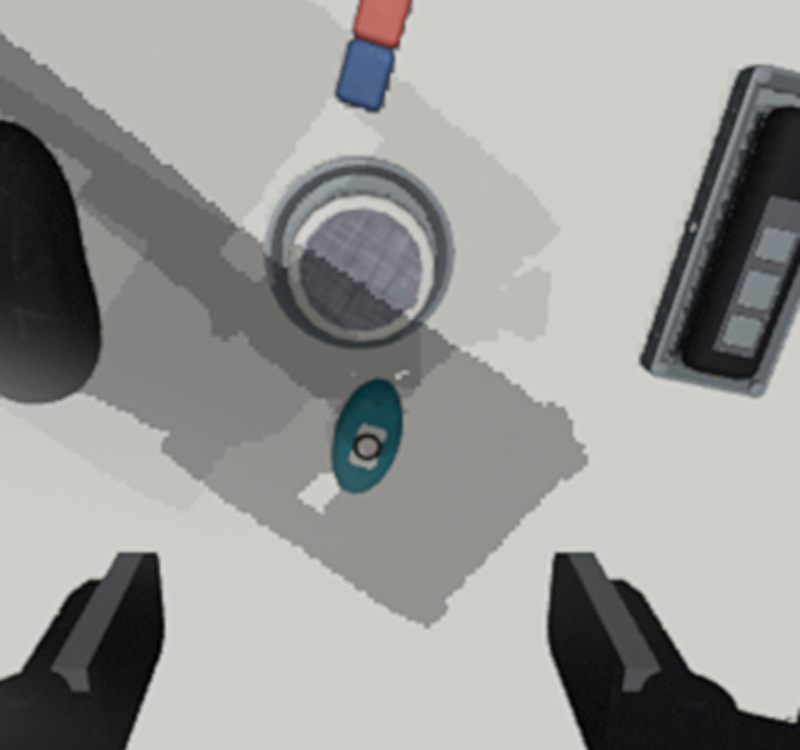

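The puck is in the round well at (361,265) in the crop. I'll check that it is centred numerically while working out the next move.

Run:
```python
from h import *
f=lambda l,o,k: np.array(l)/k+o
im,st=load("w20")
w=lambda P:P.round(4)
print("rim",w(cast("wrist",f([(265,253),(454,253),(360,156),(360,349)],(180,40),2.5),0.014,st)))
print("puck",w(cast("wrist",f([(286,268),(436,268),(361,195),(361,345)],(180,40),2.5),0.032,st)))
```

```text
rim [[ 0.4519 -0.2087  0.014 ]
 [ 0.5238 -0.2088  0.014 ]
 [ 0.488  -0.1735  0.014 ]
 [ 0.4881 -0.2465  0.014 ]]
puck [[ 0.4613 -0.2115  0.032 ]
 [ 0.5154 -0.2116  0.032 ]
 [ 0.4883 -0.1861  0.032 ]
 [ 0.4884 -0.2402  0.032 ]]
```

Run:
```python
from h import *
im,st=grab("scene","s20",(330,225,450,300),6.5)
```

```text
(no output)
```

View pics/s20.png

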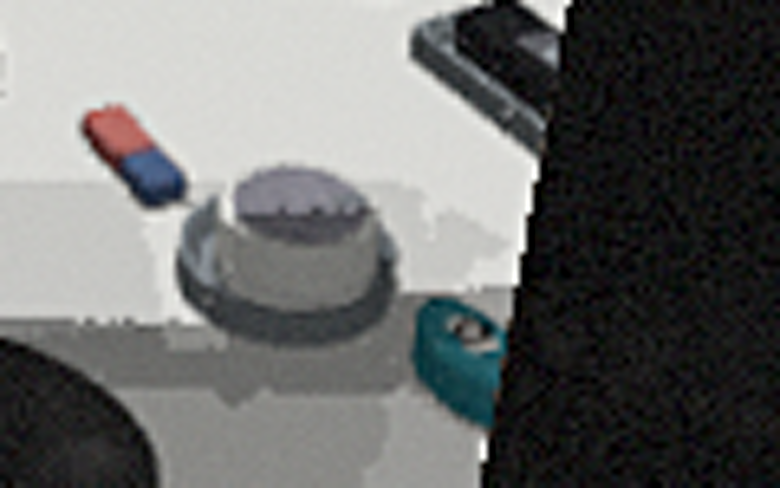

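The puck looks perhaps slightly tilted here, so I'll compare with where a level rim at z = 0.032 should project.

Run:
```python
from h import *
im,_=load("s20"); k=6.5
b=cv2.resize(im[:,:,::-1][225:300,330:450],None,fx=k,fy=k,interpolation=cv2.INTER_CUBIC)
t=np.linspace(0,2*np.pi,60)
def circ(cx,cy,r,z,col):
    P=np.stack([cx+r*np.cos(t),cy+r*np.sin(t),0*t+z],1); q=((proj("scene",P)-[330,225])*k).astype(np.int32)
    cv2.polylines(b,[q],True,col,1)
circ(.4865,-.2100,.0365,.014,(0,255,0)); circ(.487,-.2125,.027,.032,(0,0,255)); circ(.487,-.2125,.027,.014,(255,0,0))
cv2.imwrite("pics/s20o.png",b)
```

```text
(no output)
```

View pics/s20o.png

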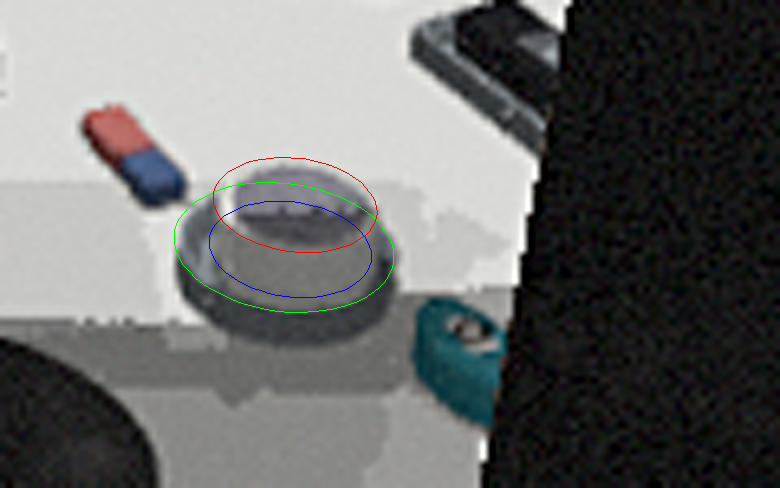

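The tilt of the drawn level circles matches the puck, so it is level. Next is the transmitter: move back and turn so the jaws face its 62 mm sides.

jog_arm:
  slide:
    - [0.4,-2,-2]
    - [0.8,-3.2,-1]
    - [0.8,-3.2,-1]
    - [0.8,-3.2,-1]
    - [0.8,-3.2,-0.7]
    - [0.8,-3.2,0]
    - [0.8,-3.2,0]
    - [0.9,-3.4,0]
  yaw: [0,0,0,0,0,0,0,0]
  jaw: 8.5

```text
time: 28.07
tool_pos: [0.5472, -0.003, 0.2413]
tcp_rot: [[1.0, -0.001, -0.002], [-0.001, -1.0, 0.0], [-0.002, -0.0, -1.0]]
contact_force: [0.4, -0.4, -0.4]
opening: 0.0851
```

jog_arm:
  slide:
    - [0,0,0]
    - [0,0,0]
    - [0,0,0]
    - [0,0,0]
    - [0,0,0]
    - [0,0,0]
    - [0,0,0]
    - [0,0,0]
  yaw: [-7,-7,-7,-7,-7,-7,-7,-7]

```text
time: 28.73
tool_pos: [0.547, -0.0044, 0.2408]
tcp_rot: [[0.555, 0.832, -0.003], [0.832, -0.555, 0.001], [-0.001, -0.002, -1.0]]
contact_force: [-0.6, -0.0, 0.1]
opening: 0.085
```

jog_arm:
  slide:
    - [0,0,0]
    - [0,0,0]
    - [0,0,0]
    - [0,0,0]
    - [0,0,0]
    - [0,0,0]
    - [0,0,0]
  yaw: [-7,-5,0,0,0,0,0]

```text
time: 29.32
tool_pos: [0.5475, -0.0048, 0.2421]
tcp_rot: [[0.376, 0.927, -0.0], [0.927, -0.376, 0.0], [-0.0, -0.0, -1.0]]
contact_force: [-0.7, 0.2, 1.2]
opening: 0.0851
```

Run:
```python
from h import *
im,st=grab("wrist","w21"); b=im[:,:,::-1][0:230,200:450]
cv2.imwrite("pics/w21c.png",cv2.resize(b,None,fx=2.6,fy=2.6,interpolation=cv2.INTER_CUBIC))
s=bot.read_state(); print(s["tool_pos"],s["contact_force"],s["tcp_rot"].round(4).tolist(),s["time"],s["opening"],s["q"].round(2))
```

```text
[ 0.54758364 -0.00478654  0.24223716] [-1.03593771  0.41130029 -0.22453185] [[0.376, 0.9266, -0.0002], [0.9266, -0.376, 0.0], [-0.0, -0.0002, -1.0]] 29.3667 0.0851632767048303 [-0.19  0.    1.89  0.    1.25 -1.38]
```

View pics/w21c.png

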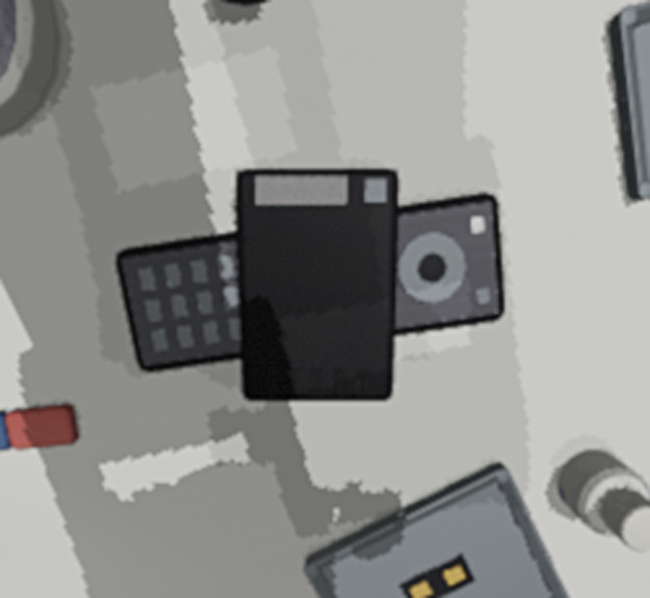

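The transmitter is clear and square to the tool, with corners at (237,171), (397,171), (391,400) and (243,400) in the crop.

Run:
```python
from h import *
f=lambda l,o,k: np.array(l)/k+o
m,a=rect("w21",f([(237,171),(398,171),(391,400),(243,400)],(200,0),2.6),0.046)
im,st=load("w21"); print("tool",((np.array([*m,.046])-st["tool_pos"])@st["tcp_rot"]).round(4))
rect("w21",f([(118,254),(496,194),(504,318),(142,371)],(200,0),2.6),0.022)
```

```text
w21 mean [0.4871 0.0202] boxc [0.487  0.0201] size [59.7 85.1] long axis deg 157.8 edges [np.float64(59.5), np.float64(85.1), np.float64(59.7), np.float64(85.1)]
tool [ 0.0003 -0.0653  0.1961]
w21 mean [0.4859 0.0188] boxc [0.4857 0.0188] size [ 48.7 155. ] long axis deg 76.0 edges [np.float64(154.7), np.float64(48.7), np.float64(154.8), np.float64(48.0)]
```

jog_arm:
  slide:
    - [0,-1.5,0]
    - [0,-2.5,1]
    - [-0.1,-2.5,2]
    - [0,0,3]
    - [0,0,3]
    - [0,0,3]
    - [0,0,3]
    - [0,0,1]
  yaw: [0,0,0,0,0,0,0,0]

```text
time: 30.03
tool_pos: [0.4838, 0.0192, 0.0781]
tcp_rot: [[0.376, 0.927, -0.008], [0.927, -0.376, 0.001], [-0.002, -0.007, -1.0]]
contact_force: [-1.6, 0.5, -0.3]
opening: 0.0851
```

jog_arm:
  slide:
    - [0,0,0]
    - [0,0,0]
    - [0,0,0]
    - [0,0,0]
    - [0,0,0]
    - [0,0,0]
    - [0,0,0]
  yaw: [0,0,0,0,0,0,0]

```text
time: 30.62
tool_pos: [0.4875, 0.0186, 0.0832]
tcp_rot: [[0.375, 0.927, 0.002], [0.927, -0.375, -0.0], [0.0, 0.002, -1.0]]
contact_force: [0.4, -0.7, -0.1]
opening: 0.0847
```

Run:
```python
from h import *
im,st=grab("wrist","w22",(120,50,520,400),2)
s=bot.read_state(); print(s["tool_pos"],s["contact_force"],s["tcp_rot"].round(4).tolist(),s["time"],s["opening"])
print(((np.array([.4866,.0199,.037])-s["tool_pos"])@s["tcp_rot"]*100).round(2))
```

```text
[0.48732167 0.0186306  0.08292398] [ 0.10931429 -0.01508483 -0.44033571] [[0.3754, 0.9269, 0.0011], [0.9269, -0.3754, -0.0002], [0.0002, 0.001, -1.0]] 30.6667 0.08508107510824402
[ 0.09 -0.12  4.59]
```

View pics/w22.png

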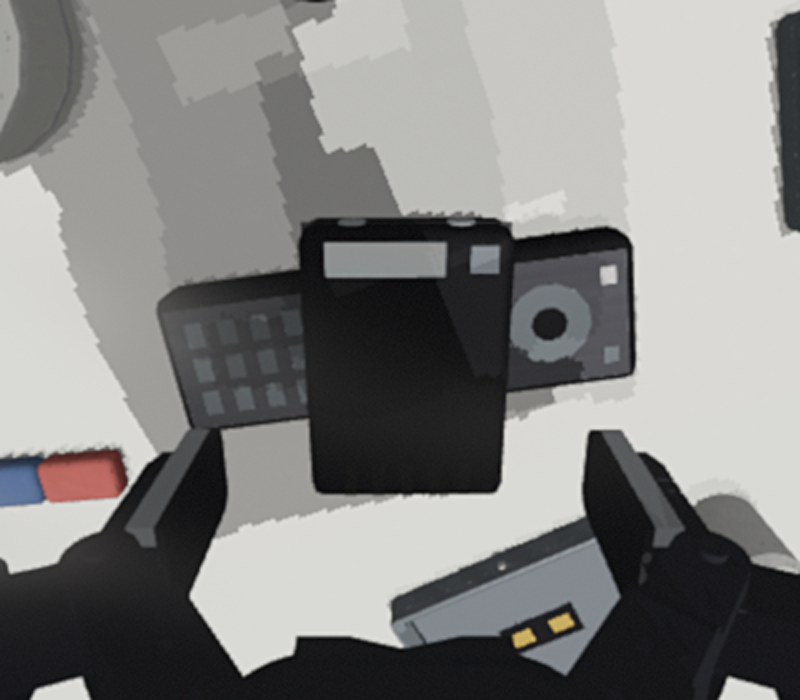

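Run:
```python
from h import *
f=lambda l,o,k: np.array(l)/k+o
im,st=load("w21"); 
for z in (0,.03,.06): print(z,((cast("wrist",f([(560,490),(600,465),(650,530)],(200,0),2.6),z,st)-[.4866,.0199,0])@st["tcp_rot"]).round(3).tolist())
# top cam, bottle
print(cast("top",[(285,153)],0.03))
```

```text
0 [[0.116, 0.094, -0.0], [0.134, 0.082, -0.0], [0.162, 0.115, -0.0]]
0.03 [[0.107, 0.086, -0.03], [0.123, 0.074, -0.03], [0.149, 0.104, -0.03]]
0.06 [[0.098, 0.077, -0.06], [0.112, 0.066, -0.06], [0.136, 0.094, -0.06]]
[[0.61149947 0.10269713 0.03      ]]
```

The bottle is more than 9 cm away, so it's clear. Descending and gripping.

jog_arm:
  slide:
    - [0,-0.1,1]
    - [0,0,1]
    - [0,0,1]
    - [0,0,0.8]
    - [0,0,0.5]
    - [0,0,0.2]
    - [0,0,0]
    - [0,0,0]
  yaw: [0,0,0,0,0,0,0,0]

```text
time: 31.33
tool_pos: [0.4862, 0.019, 0.0373]
tcp_rot: [[0.375, 0.927, -0.0], [0.927, -0.375, -0.0], [-0.0, -0.0, -1.0]]
contact_force: [-0.4, 0.6, 0.1]
opening: 0.0849
```

jog_arm:
  slide:
    - [0,0,0]
    - [0,0,0]
    - [0,0,0]
    - [0,0,0]
    - [0,0,0]
    - [0,0,0]
    - [0,0,0]
  yaw: [0,0,0,0,0,0,0]
  jaw: 0

```text
time: 31.92
tool_pos: [0.4872, 0.0189, 0.0385]
tcp_rot: [[0.375, 0.927, 0.002], [0.927, -0.375, -0.0], [0.0, 0.002, -1.0]]
contact_force: [-0.4, -0.3, 6.0]
opening: 0.0599
```

jog_arm:
  slide:
    - [0,0,-0.3]
    - [0,0,-0.7]
    - [0,0,-1.5]
    - [0,0,-1.5]
    - [0,0,-1]
    - [0,0,0]
    - [0,0,0]
    - [0,0,0]
  yaw: [0,0,0,0,0,0,0,0]

```text
time: 32.58
tool_pos: [0.4853, 0.0191, 0.0865]
tcp_rot: [[0.375, 0.927, -0.001], [0.927, -0.375, 0.0], [-0.0, -0.001, -1.0]]
contact_force: [0.4, -0.8, -1.0]
opening: 0.0603
```

Run:
```python
from h import *
im,st=grab("wrist","w23",(120,50,520,400),2);grab("scene","s23",(260,130,400,235),5)
s=bot.read_state(); print(s["tool_pos"],s["contact_force"],s["tcp_rot"].round(4).tolist(),s["time"],s["opening"])
```

```text
[0.48515617 0.01917717 0.08622842] [-0.06140799  0.23651435 -1.48316292] [[0.3755, 0.9268, -0.0022], [0.9268, -0.3755, 0.0004], [-0.0005, -0.0022, -1.0]] 32.6833 0.06025526601736042
```

View pics/w23.png

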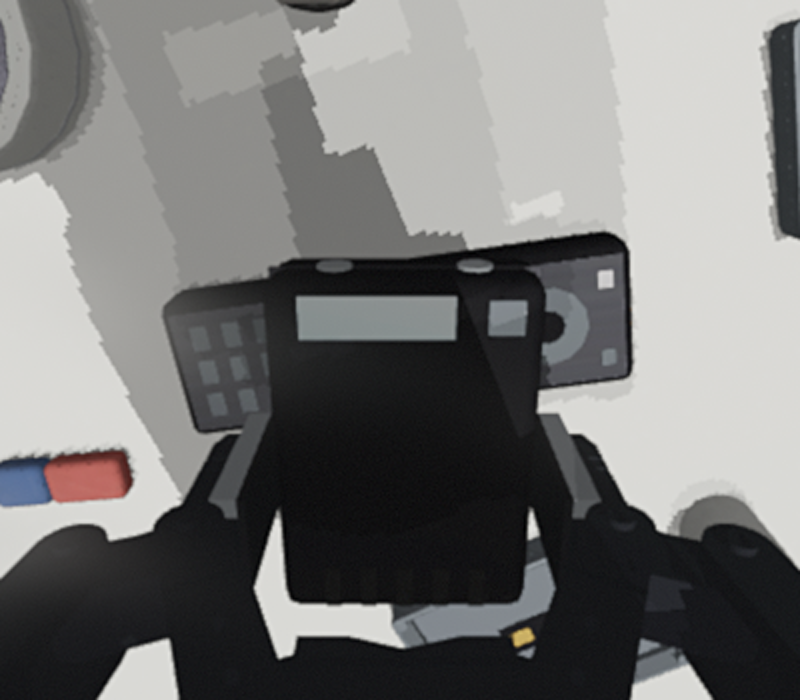

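View pics/s23.png

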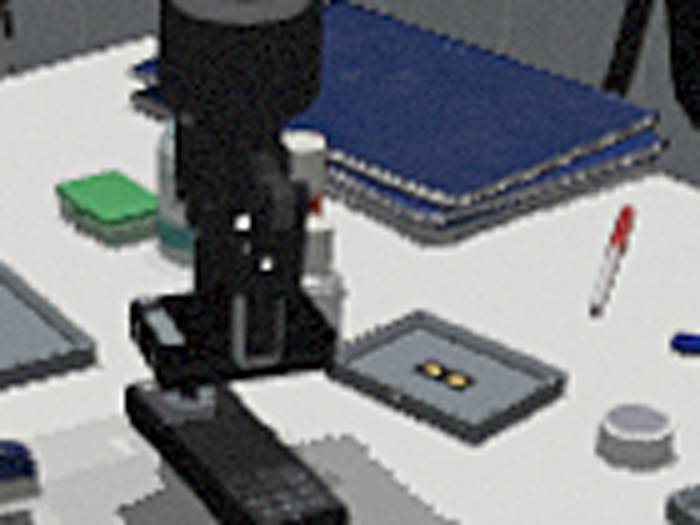

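The transmitter is held level and the remote stayed put. I'll lift, turn back, and view its cradle.

jog_arm:
  slide:
    - [0,0,-1]
    - [0,0,-2]
    - [0,0,-2.5]
    - [0,0,-2.5]
    - [0,0,-2.5]
    - [0,0,-2.5]
    - [0,0,-2]
    - [0,0,0]
  yaw: [0,4,7,7,7,7,7,7]

```text
time: 33.35
tool_pos: [0.4885, 0.0187, 0.2432]
tcp_rot: [[0.93, 0.368, 0.009], [0.368, -0.93, -0.002], [0.008, 0.005, -1.0]]
contact_force: [0.4, -0.3, -0.4]
opening: 0.0606
```

jog_arm:
  slide:
    - [0,0,0]
    - [0,0,0]
    - [0,0,0]
    - [1,0.6,0]
    - [2.5,1.5,0]
    - [2.8,1.6,0]
    - [2.8,1.6,0]
    - [2.8,1.6,0]
  yaw: [7,6,3,0,0,0,0,0]

```text
time: 34.02
tool_pos: [0.6126, -0.0377, 0.2374]
tcp_rot: [[0.995, 0.104, -0.001], [0.104, -0.995, 0.0], [-0.001, -0.0, -1.0]]
contact_force: [0.0, -0.1, 1.0]
opening: 0.0602
```

jog_arm:
  slide:
    - [2,1.1,0]
    - [0.8,0.5,0]
    - [0,0,0]
    - [0,0,0]
    - [0,0,0]
    - [0,0,0]
    - [0,0,0]
    - [0,0,0]
  yaw: [0,0,0,0,0,0,0,0]

```text
time: 34.68
tool_pos: [0.6405, -0.0498, 0.2377]
tcp_rot: [[0.995, 0.104, 0.0], [0.104, -0.995, -0.0], [0.0, 0.0, -1.0]]
contact_force: [-0.0, 0.1, -0.8]
opening: 0.0603
```

Run:
```python
from h import *
im,st=grab("wrist","w24",(180,20,500,340),2.5)
s=bot.read_state(); print(s["tool_pos"],s["contact_force"],s["tcp_rot"].round(4).tolist(),s["time"],s["opening"])
```

```text
[ 0.64067934 -0.04984942  0.23771384] [0.62176003 0.28232603 0.10350997] [[0.9946, 0.1041, 0.0003], [0.1041, -0.9946, -0.0001], [0.0003, 0.0001, -1.0]] 34.7333 0.06033570599175026
```

View pics/w24.png

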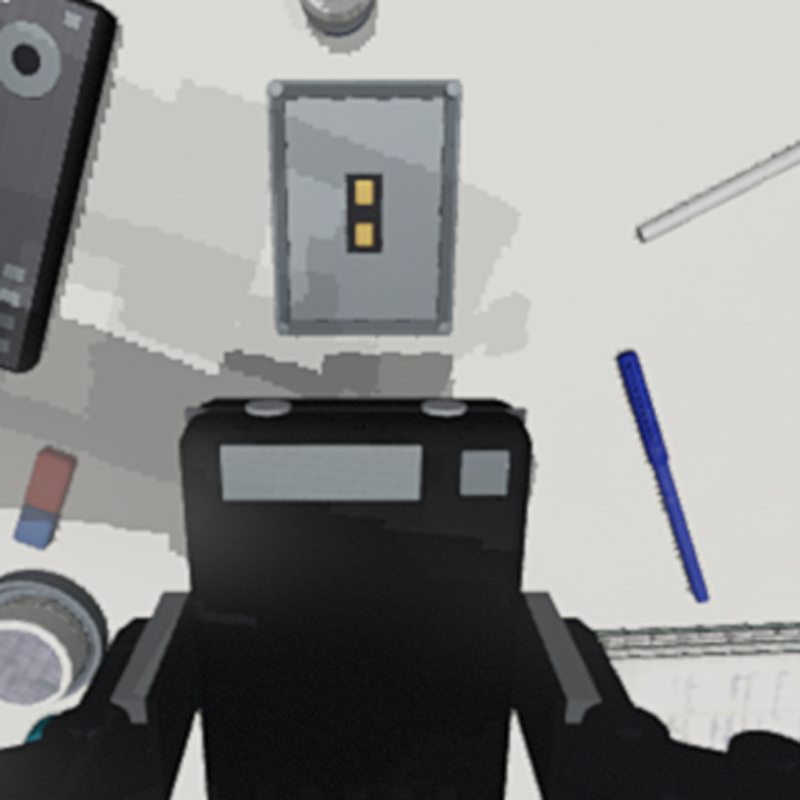

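The cradle is square to the tool at (364,208) in the crop. Computing the relative offsets.

Run:
```python
from h import *
f=lambda l,o,k: np.array(l)/k+o
im,st=load("w24")
tool=lambda P:((P-st["tool_pos"])@st["tcp_rot"]).round(4)
print("cradle",tool(cast("wrist",f([(267,82),(462,82),(452,335),(277,335)],(180,20),2.5),0.014,st)))
print("contacts",tool(cast("wrist",f([(364,174),(364,252),(364,213)],(180,20),2.5),0.006,st)))
print("tx sides", tool(cast("wrist",f([(181,450),(532,450),(190,560),(523,560),(355,402)],(180,20),2.5),st["tool_pos"][2]+.0085,st)))
im,st=load("w23")
print("tx", tool(cast("wrist",f([(272,290),(543,290),(408,264),(405,603)],(120,50),2),st["tool_pos"][2]+.0085,st)))
```

```text
cradle [[-0.0351 -0.123   0.2237]
 [ 0.0452 -0.123   0.2237]
 [ 0.0452 -0.0183  0.2237]
 [-0.0344 -0.0184  0.2237]]
contacts [[ 0.0051 -0.0874  0.2317]
 [ 0.0051 -0.0544  0.2317]
 [ 0.0051 -0.0711  0.2317]]
tx sides [[-0.028  -0.0416 -0.0085]
 [ 0.0307 -0.0416 -0.0085]
 [-0.0279 -0.0212 -0.0085]
 [ 0.0306 -0.0212 -0.0085]
 [ 0.0011 -0.0499 -0.0085]]
tx [[-0.0264 -0.0438 -0.0084]
 [ 0.03   -0.0437 -0.0084]
 [ 0.0019 -0.0494 -0.0084]
 [ 0.0013  0.0385 -0.0086]]
```

Run:
```python
from h import *
f=lambda l,o,k: np.array(l)/k+o
im,st=load("w22")
tool=lambda P:((P-st["tool_pos"])@st["tcp_rot"]).round(4)
print("tx22", tool(cast("wrist",f([(407,493),(407,220),(407,232)],(120,50),2),.046,st)))
im,st=load("w23")
for dz in (.0085,.005,.012): print("tx23", tool(cast("wrist",f([(405,603),(408,264),(408,275)],(120,50),2),st["tool_pos"][2]+dz,st)))
b=im[:,:,::-1][160:360,240:400]; b=np.clip(255*(b/255.)**0.45,0,255).astype(np.uint8)
cv2.imwrite("pics/w23d.png",cv2.resize(b,None,fx=3,fy=3,interpolation=cv2.INTER_CUBIC))
```

```text
tx22 [[ 0.002   0.0389  0.0372]
 [ 0.0019 -0.0493  0.0371]
 [ 0.0019 -0.0459  0.0371]]
tx23 [[ 0.0013  0.0385 -0.0086]
 [ 0.0019 -0.0494 -0.0084]
 [ 0.0019 -0.047  -0.0084]]
tx23 [[ 0.0013  0.0419 -0.0051]
 [ 0.002  -0.0484 -0.0049]
 [ 0.002  -0.046  -0.0049]]
tx23 [[ 0.0013  0.0351 -0.0121]
 [ 0.0019 -0.0503 -0.0119]
 [ 0.0019 -0.048  -0.0119]]
```

View pics/w23d.png

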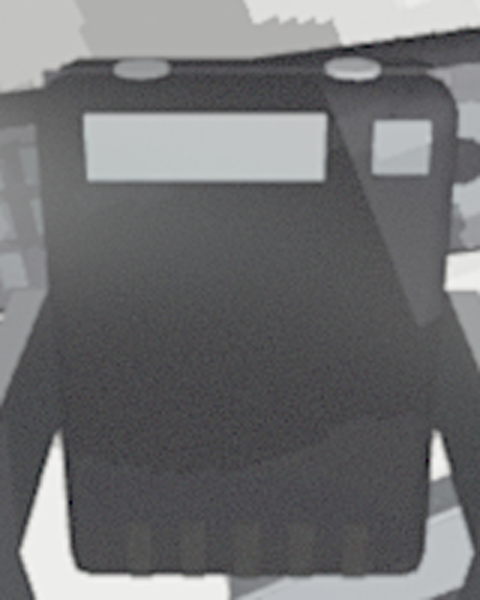

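Near and far views disagree by about 3–4 mm in tool y, which points to a small hand-eye error. I'll refine the hand-eye from static features seen in several pictures.

```bash
cat > cal.py <<'E'
from h import *
from scipy.optimize import least_squares
from scipy.spatial.transform import Rotation as R
obs=dict(tc=(.006,{"w2":(463.2,112.5),"w9":(492,188),"w8":(500,192.5),"w24":(325.6,105.2),"w16":(506.5,201.5),"w15":(503.5,201.5)}),
 mc=(.006,{"w2":(333,281),"w10":(211.05,135.8),"w17":(322.4,142)}),
 rm=(.022,{"w14":(328.7,69.7),"w15":(336,151.5),"w16":(338.5,152),"w21":(366.2,103.1),"w22":(394.5,211.5),"w9":(315.5,156.5),"w7":(330.5,162)}))
c=bot.calibration("wrist"); H=c["hand_eye"]
st={t:load(t)[1] for _,d in obs.values() for t in d}
def res(v,full=False):
    r=[]; Hc=H.copy(); Hc[:3,:3]=H[:3,:3]@R.from_rotvec(v[:3]).as_matrix(); Hc[:3,3]=H[:3,3]+v[3:6]
    for i,(k,(z,d)) in enumerate(obs.items()):
        P=np.array([v[6+2*i],v[7+2*i],z])
        for t,px in d.items():
            T=np.eye(4);T[:3,:3]=st[t]["tcp_rot"];T[:3,3]=st[t]["tool_pos"];T=T@Hc
            q=(P-T[:3,3])@T[:3,:3]
            r+=[c["fx"]*q[0]/-q[2]+c["cx"]-px[0],c["fy"]*q[1]/q[2]+c["cy"]-px[1]]
    return np.array(r) if full else np.concatenate([r,v[:3]/.006,v[3:6]/.0015])
x0=np.r_[np.zeros(6),.636,.021,.487,-.21,.48,.05]
print("rms before",np.sqrt((least_squares(lambda u:res(np.r_[np.zeros(6),u],True),x0[6:]).fun**2).mean()))
s=least_squares(res,x0); v=s.x; print("rot",v[:3].round(4),"t mm",(v[3:6]*1e3).round(2),v[6:].round(4),"rms",np.sqrt((res(v,True)**2).mean()))
Hc=H.copy(); Hc[:3,:3]=H[:3,:3]@R.from_rotvec(v[:3]).as_matrix(); Hc[:3,3]+=v[3:6]; np.save("Hc.npy",Hc)
E
python3 cal.py
```

```text
rms before 0.5146806023151373
rot [0.0013 0.0015 0.0003] t mm [-0.69 -0.16 -0.61] [ 0.6368  0.022   0.4863 -0.2097  0.4962  0.0668] rms 0.315615860160032
```

Floor features are already consistent to about 0.5 px, so the mismatch comes from unit edges in near views. I'll check against the placed presenter and puck, seen in far views, compared with the TCP at release.

Run:
```python
from h import *
f=lambda l,o,k: np.array(l)/k+o
m,a=rect("w13",f([(385,30),(484,30),(478,373),(388,373)],(180,40),3),0.026)
a=np.radians(12.1); Rm=np.array([[np.cos(a),-np.sin(a)],[-np.sin(a),-np.cos(a)]]) # cols tool x,y
print("presenter in tool at release", ((m-np.array([.6379,-.2024]))@Rm*1000).round(1))
print("puck rel TCP (world)", (.4884-.4868)*1e3,(-.2131+.2110)*1e3)
# puck seen in near view w16, w17 with edges
```

```text
w13 mean [ 0.639  -0.2072] boxc [ 0.6389 -0.2072] size [28.  96.8] long axis deg 78.0 edges [np.float64(27.5), np.float64(96.7), np.float64(28.0), np.float64(96.8)]
presenter in tool at release [2.1 4.5]
puck rel TCP (world) 1.5999999999999903 -2.1000000000000183
```

The far views show the presenter and puck each sat about 2–3 mm toward tool +y, inside tolerance. So near views bias held units by about -4 mm in tool y. For the transmitter I'll rely on far-view offsets only: tool x +0.38 cm, tool y -7.0 cm.

jog_arm:
  slide:
    - [0.1,-1.5,0]
    - [0.1,-2,1]
    - [0.1,-2,2]
    - [0.1,-1.5,3]
    - [0,0,3]
    - [0,0,3]
    - [0,0,3]
    - [0,0,2]
  yaw: [0,0,0,0,0,0,0,0]

```text
time: 35.4
tool_pos: [0.6358, 0.0213, 0.0641]
tcp_rot: [[0.995, 0.104, -0.004], [0.104, -0.995, 0.001], [-0.004, -0.001, -1.0]]
contact_force: [-0.5, -0.9, -2.3]
opening: 0.0606
```

jog_arm:
  slide:
    - [0,0,0.7]
    - [0,0,0]
    - [0,0,0]
    - [0,0,0]
    - [0,0,0]
    - [0,0,0]
    - [0,0,0]
  yaw: [0,0,0,0,0,0,0]

```text
time: 35.98
tool_pos: [0.6386, 0.0197, 0.0617]
tcp_rot: [[0.995, 0.104, 0.002], [0.104, -0.995, -0.0], [0.002, 0.001, -1.0]]
contact_force: [-0.5, 0.0, -0.8]
opening: 0.0604
```

Run:
```python
from h import *
im,st=grab("wrist","w25",(180,40,500,340),2.5);grab("scene","s25",(300,170,420,260),6)
s=bot.read_state(); print(s["tool_pos"],s["contact_force"],s["tcp_rot"].round(4).tolist(),s["time"],s["opening"])
```

```text
[0.63814825 0.019665   0.06104175] [ 0.03097775 -0.0488212  -1.17416772] [[0.9946, 0.1035, 0.0011], [0.1035, -0.9946, -0.0001], [0.0011, 0.0002, -1.0]] 36.0833 0.060212795750131005
```

View pics/w25.png

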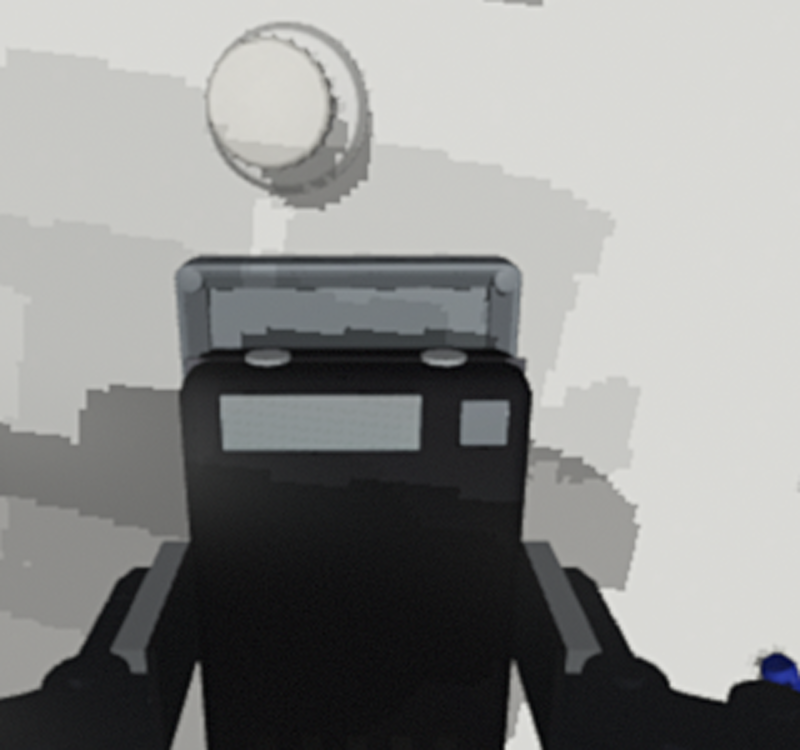

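View pics/s25.png

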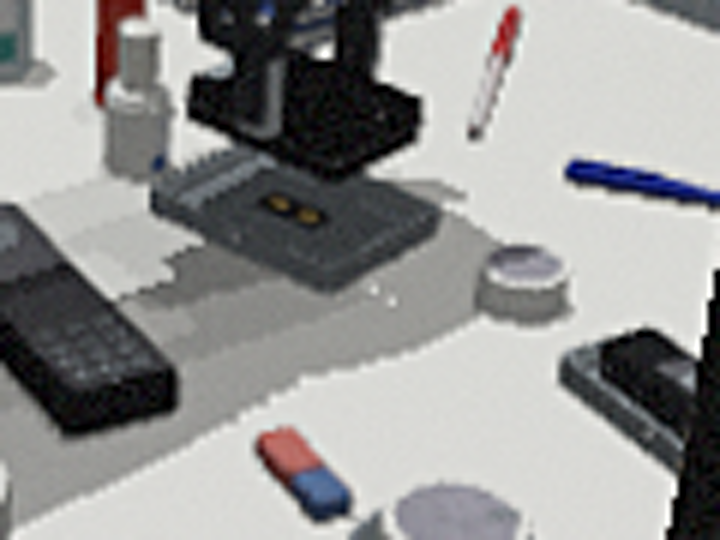

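Run:
```python
from h import *
f=lambda l,o,k: np.array(l)/k+o
im,st=load("w25")
tool=lambda P:((P-st["tool_pos"])@st["tcp_rot"]).round(4)[:,:2]
print("rim",tool(cast("wrist",f([(177,285),(521,285),(349,260)],(180,40),2.5),0.014,st)))
print("unit",tool(cast("wrist",f([(181,400),(530,400),(355,352)],(180,40),2.5),st["tool_pos"][2]+.0085,st)))
s=bot.read_state(); print(s["tool_pos"])
```

```text
rim [[-0.04   -0.0507]
 [ 0.0394 -0.0506]
 [-0.0003 -0.0564]]
unit [[-0.028  -0.0416]
 [ 0.0304 -0.0416]
 [ 0.0011 -0.0499]]
[0.63814825 0.019665   0.06104175]
```

jog_arm:
  slide:
    - [-0.1,-0.1,0.5]
    - [0,0,1]
    - [0,0,1]
    - [0,0,0.5]
    - [0,0,0.3]
    - [0,0,0.2]
    - [0,0,0]
    - [0,0,0]
  yaw: [0,0,0,0,0,0,0,0]

```text
time: 36.75
tool_pos: [0.6369, 0.0206, 0.0253]
tcp_rot: [[0.995, 0.104, 0.0], [0.104, -0.995, -0.0], [0.0, 0.0, -1.0]]
contact_force: [-0.0, -0.2, -1.0]
opening: 0.0601
```

jog_arm:
  slide:
    - [0,0,0.2]
    - [0,0,0.1]
    - [0,0,0]
    - [0,0,0]
    - [0,0,0]
  yaw: [0,0,0,0,0]

```text
time: 37.17
tool_pos: [0.6369, 0.0206, 0.0225]
tcp_rot: [[0.995, 0.104, 0.0], [0.104, -0.995, -0.0], [0.0, 0.0, -1.0]]
contact_force: [0.6, 0.1, -0.6]
opening: 0.0603
```

jog_arm:
  slide:
    - [0,0,0.1]
    - [0,0,0]
    - [0,0,0.1]
    - [0,0,0]
    - [0,0,0]
  yaw: [0,0,0,0,0]

```text
time: 37.58
tool_pos: [0.6369, 0.0207, 0.0225]
tcp_rot: [[0.995, 0.104, -0.001], [0.104, -0.995, -0.0], [-0.001, 0.0, -1.0]]
contact_force: [-5.9, -0.0, 9.6]
opening: 0.0605
```

Run:
```python
from h import *
im,st=grab("wrist","w26",(180,40,500,340),2.5);grab("scene","s26",(300,170,420,260),6)
s=bot.read_state(); print(s["tool_pos"],s["contact_force"],s["wrist_torque"])
```

```text
[0.63691045 0.02066643 0.02248012] [-5.92674701 -0.65899777  8.73696825] [ 0.01800136  0.7048222  -0.03967504]
```

View pics/w26.png

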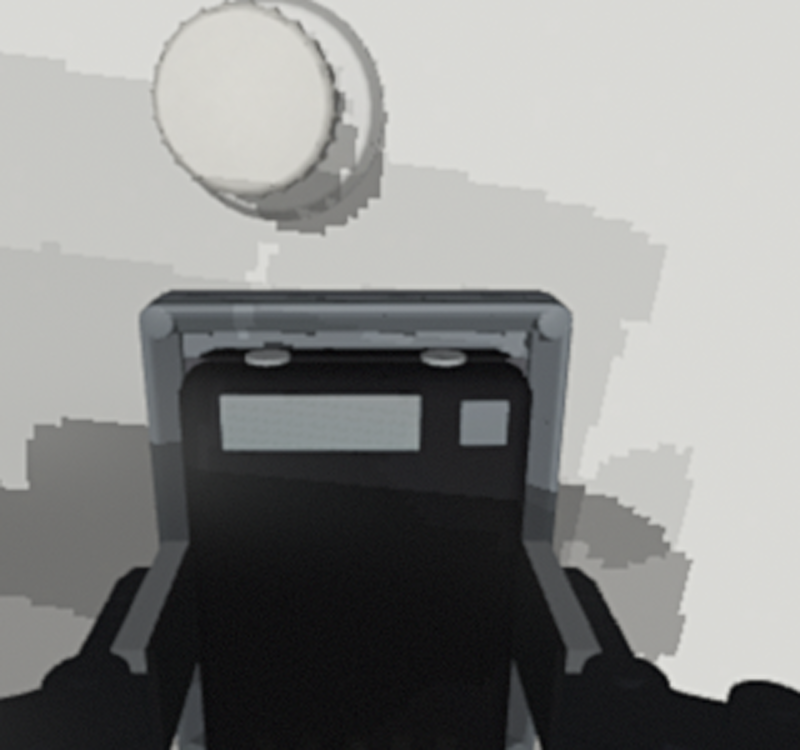

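View pics/s26.png

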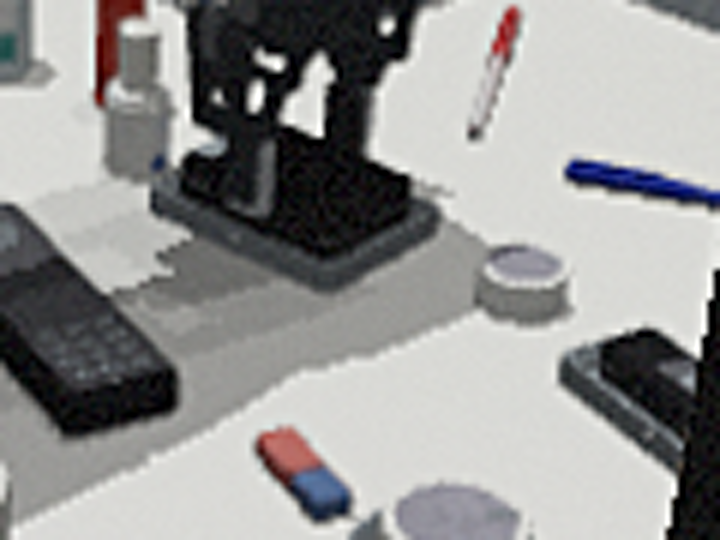

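It is seated in the well at z = 0.0225. Releasing and backing off to check.

jog_arm:
  slide:
    - [0,0,0]
    - [0,0,0]
    - [0,0,0]
    - [0,0,0]
    - [0,0,0]
    - [0,0,-0.5]
    - [0,0,-1.5]
    - [0,0,-2]
  yaw: [0,0,0,0,0,0,0,0]
  jaw: 8.3

```text
time: 38.35
tool_pos: [0.6353, 0.0208, 0.0596]
tcp_rot: [[0.995, 0.104, -0.004], [0.104, -0.995, 0.0], [-0.004, -0.001, -1.0]]
contact_force: [0.3, -0.3, -1.2]
opening: 0.0828
```

jog_arm:
  slide:
    - [0,1.5,-3]
    - [0,2,-3]
    - [0,2,-3]
    - [0,1.5,-3]
    - [0,0,-3]
    - [0,0,-2]
    - [0,0,0]
    - [0,0,0]
  yaw: [0,0,0,0,0,0,0,0]

```text
time: 39.02
tool_pos: [0.6449, -0.0492, 0.2335]
tcp_rot: [[0.995, 0.104, 0.005], [0.104, -0.995, -0.001], [0.005, 0.002, -1.0]]
contact_force: [-0.2, 0.0, -0.3]
opening: 0.0829
```

jog_arm:
  slide:
    - [0,0,0]
    - [0,0,0]
    - [0,0,0]
    - [0,0,0]
  yaw: [0,0,0,0]

```text
time: 39.35
tool_pos: [0.6433, -0.0486, 0.2286]
tcp_rot: [[0.995, 0.104, -0.003], [0.104, -0.995, 0.001], [-0.003, -0.001, -1.0]]
contact_force: [0.2, -0.3, 0.2]
opening: 0.083
```

Run:
```python
from h import *
im,st=grab("wrist","w27",(180,20,500,340),2.5);grab("scene","s27",(300,170,420,260),6)
s=bot.read_state(); print(s["tool_pos"],s["contact_force"],s["tcp_rot"].round(4).tolist(),s["time"],s["opening"])
```

```text
[ 0.64361606 -0.04878338  0.22920569] [ 0.35839747 -0.46144819 -0.61817514] [[0.9946, 0.1038, -0.0018], [0.1038, -0.9946, 0.0004], [-0.0017, -0.0006, -1.0]] 39.45 0.0830345360885681
```

View pics/w27.png

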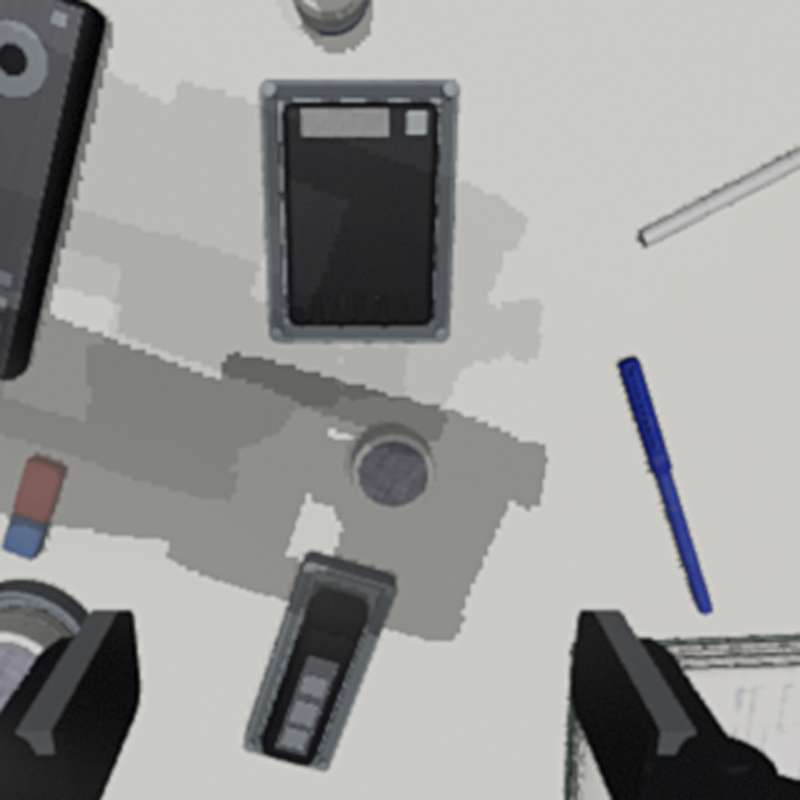

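View pics/s27.png

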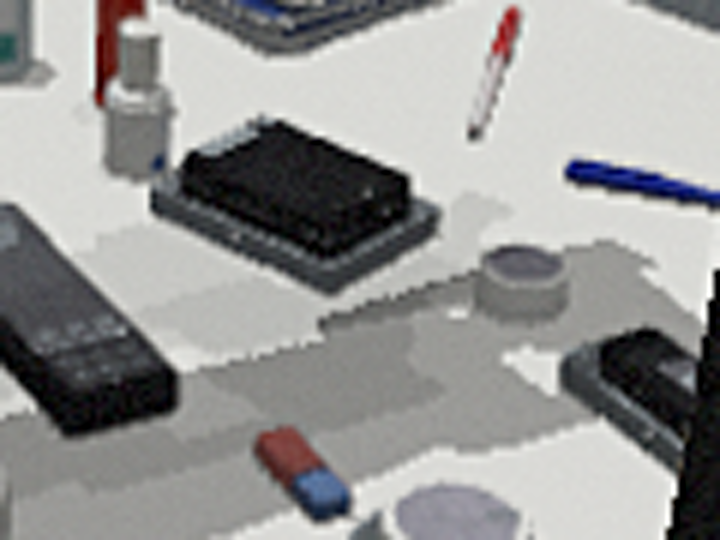

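The transmitter lies flat and centred in its well at (362,213) in the crop. Last is the remote.

jog_arm:
  slide:
    - [-1,-0.1,-0.5]
    - [-2.5,-0.3,-0.5]
    - [-3,-0.4,0]
    - [-3,-0.4,0]
    - [-3,-0.4,0]
    - [-2.7,-0.3,0]
    - [-1.5,-0.2,0]
    - [-0.5,-0.1,0]
  yaw: [0,0,0,0,0,0,0,0]
  jaw: 7.5

```text
time: 40.12
tool_pos: [0.4687, -0.0446, 0.24]
tcp_rot: [[0.995, 0.103, -0.001], [0.103, -0.995, 0.0], [-0.001, -0.0, -1.0]]
contact_force: [0.9, -0.1, -0.3]
opening: 0.075
```

jog_arm:
  slide:
    - [0,0,0]
    - [0,0,0]
    - [0,0,0]
    - [0,0,0]
    - [0,0,0]
    - [0,0,0]
    - [0,0,0]
    - [0,0,0]
  yaw: [6,7,7,0,0,0,0,0]

```text
time: 40.78
tool_pos: [0.4708, -0.0449, 0.2403]
tcp_rot: [[0.97, -0.242, -0.0], [-0.242, -0.97, 0.0], [-0.0, -0.0, -1.0]]
contact_force: [0.4, -0.6, 0.2]
opening: 0.075
```

Run:
```python
from h import *
im,st=grab("wrist","w28"); b=im[:,:,::-1][10:220,220:440]
b=np.clip(255*(b/255.)**0.7,0,255).astype(np.uint8)
cv2.imwrite("pics/w28c.png",cv2.resize(b,None,fx=2.8,fy=2.8,interpolation=cv2.INTER_CUBIC))
s=bot.read_state(); print(s["tool_pos"],s["contact_force"],s["tcp_rot"].round(4).tolist(),s["time"],s["opening"])
```

```text
[ 0.4706826  -0.04492432  0.24025811] [ 0.13207724  0.75731018 -0.01699076] [[0.9703, -0.2419, -0.0001], [-0.2419, -0.9703, 0.0], [-0.0002, -0.0, -1.0]] 40.8333 0.07468622851825428
```

View pics/w28c.png

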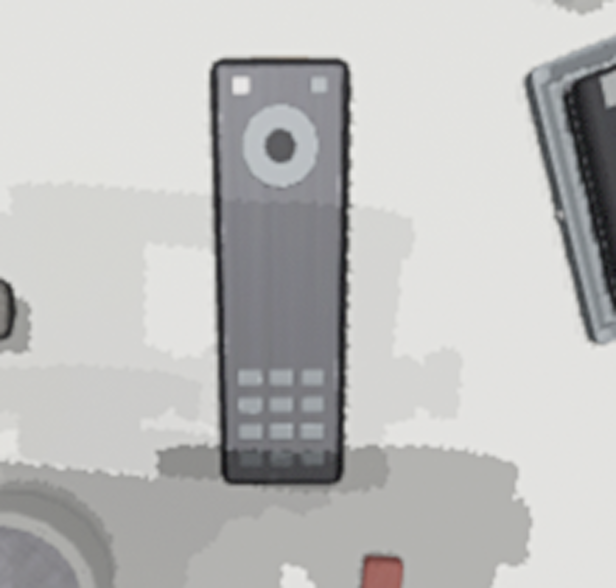

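The remote is alone and square to the tool, with corners at (211,60), (350,60), (341,484) and (223,484) in the crop.

Run:
```python
from h import *
f=lambda l,o,k: np.array(l)/k+o
m,a=rect("w28",f([(211,60),(350,60),(341,484),(223,484)],(220,10),2.8),0.022)
im,st=load("w28"); print("tool",((np.array([*m,.022])-st["tool_pos"])@st["tcp_rot"]).round(4))
```

```text
w28 mean [0.4857 0.0175] boxc [0.4856 0.0175] size [ 49.3 155.9] long axis deg 76.0 edges [np.float64(49.3), np.float64(155.8), np.float64(48.6), np.float64(155.9)]
tool [-0.0005 -0.0642  0.2183]
```

jog_arm:
  slide:
    - [-0.1,-1.5,0]
    - [-0.1,-2.5,1]
    - [0,-2.4,2]
    - [0,0,3]
    - [0,0,3.5]
    - [0,0,3.5]
    - [0,0,3]
    - [0,0,2]
  yaw: [0,0,0,0,0,0,0,0]

```text
time: 41.5
tool_pos: [0.4823, 0.0181, 0.0571]
tcp_rot: [[0.97, -0.242, -0.004], [-0.242, -0.97, 0.001], [-0.004, 0.0, -1.0]]
contact_force: [-0.4, 0.3, -0.1]
opening: 0.075
```

jog_arm:
  slide:
    - [0,0,0]
    - [0,0,0]
    - [0,0,0]
    - [0,0,0]
    - [0,0,0]
    - [0,0,0]
    - [0,0,0]
    - [0,0,0]
  yaw: [0,0,0,0,0,0,0,0]

```text
time: 42.17
tool_pos: [0.4845, 0.0176, 0.0609]
tcp_rot: [[0.97, -0.243, 0.001], [-0.243, -0.97, -0.0], [0.001, -0.0, -1.0]]
contact_force: [0.6, -0.4, 0.0]
opening: 0.0749
```

Run:
```python
from h import *
im,st=grab("wrist","w29",(120,50,520,400),2)
s=bot.read_state(); print(s["tool_pos"],s["contact_force"],s["tcp_rot"].round(4).tolist(),s["time"],s["opening"])
```

```text
[0.48438404 0.01763391 0.06070306] [-0.1552909   0.0889348   1.15938251] [[0.9701, -0.2427, 0.0006], [-0.2427, -0.9701, -0.0001], [0.0007, -0.0, -1.0]] 42.2167 0.07496753029952924
```

View pics/w29.png

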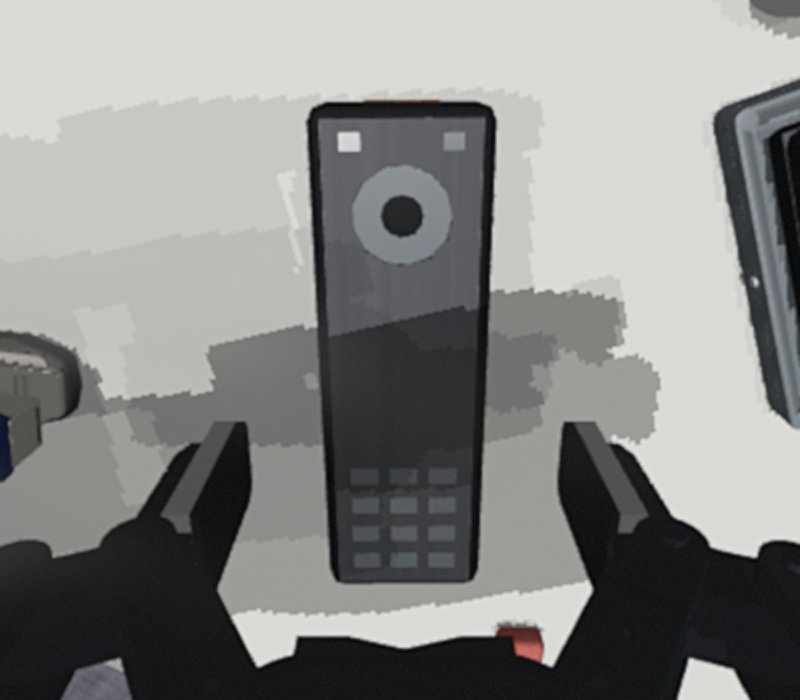

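Centred between the fingers. Descending to z = 0.016 to grip.

jog_arm:
  slide:
    - [0,0,1]
    - [0,0,1]
    - [0,0,1]
    - [0,0,0.7]
    - [0,0,0.5]
    - [0,0,0.2]
    - [0,0,0]
    - [0,0,0]
  yaw: [0,0,0,0,0,0,0,0]

```text
time: 42.88
tool_pos: [0.4844, 0.0176, 0.0163]
tcp_rot: [[0.97, -0.243, -0.0], [-0.243, -0.97, 0.0], [-0.0, 0.0, -1.0]]
contact_force: [0.1, 0.4, 0.8]
opening: 0.075
```

jog_arm:
  slide:
    - [0,0,0]
    - [0,0,0]
    - [0,0,0]
    - [0,0,0]
    - [0,0,0]
    - [0,0,0]
    - [0,0,0]
  yaw: [0,0,0,0,0,0,0]
  jaw: 0

```text
time: 43.47
tool_pos: [0.4852, 0.0175, 0.0173]
tcp_rot: [[0.97, -0.243, 0.002], [-0.243, -0.97, -0.0], [0.002, -0.0, -1.0]]
contact_force: [-0.1, 0.7, 5.1]
opening: 0.0503
```

jog_arm:
  slide:
    - [0,0,-0.3]
    - [0,0,-0.7]
    - [0,0,-1.5]
    - [0,0,-1.5]
    - [0,0,-1]
    - [0,0,0]
    - [0,0,0]
    - [0,0,0]
  yaw: [0,0,0,0,0,0,0,0]

```text
time: 44.13
tool_pos: [0.4834, 0.0178, 0.0655]
tcp_rot: [[0.97, -0.243, -0.002], [-0.243, -0.97, 0.0], [-0.002, 0.0, -1.0]]
contact_force: [0.3, -0.1, -2.2]
opening: 0.0501
```

Run:
```python
from h import *
im,st=grab("wrist","w30",(120,50,520,400),2);grab("scene","s30",(250,150,390,255),5)
s=bot.read_state(); print(s["tool_pos"],s["contact_force"],s["wrist_torque"],s["tcp_rot"].round(4).tolist(),s["time"],s["opening"])
```

```text
[0.48328067 0.01781807 0.06521218] [-0.63725347  0.27843851 -1.97411143] [0.00697717 0.00917065 0.00865914] [[0.9701, -0.2429, -0.0022], [-0.2429, -0.9701, 0.0004], [-0.0023, 0.0001, -1.0]] 44.2333 0.05015972608065204
```

View pics/w30.png

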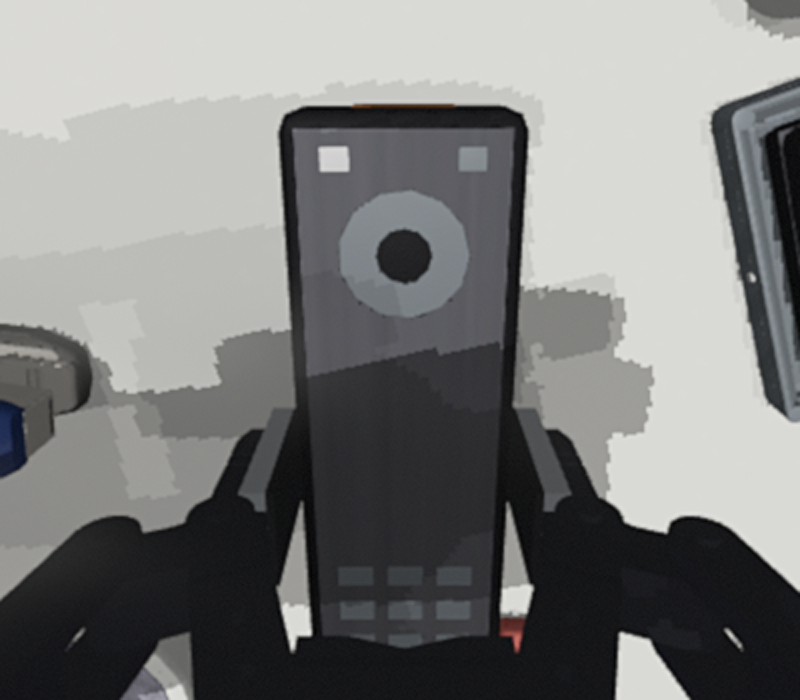

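View pics/s30.png

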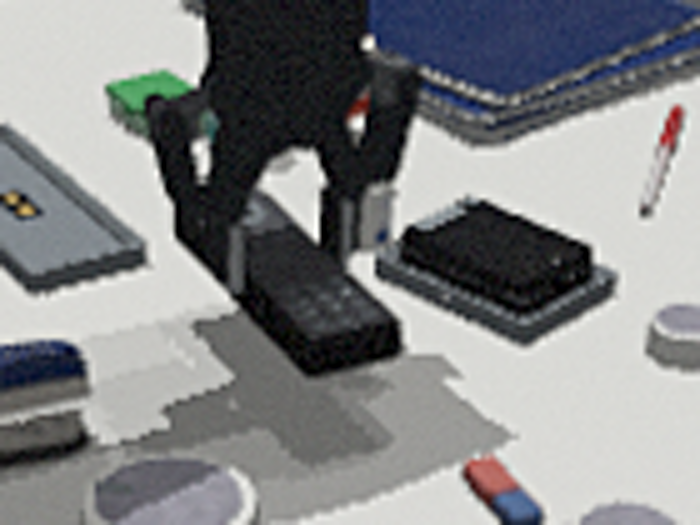

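The remote is held level at its middle. I'll enlarge the earlier unobstructed view of its cradle (w1) for precise corners.

Run:
```python
from h import *
im,_=load("w1"); b=im[:,:,::-1][100:265,330:440]
cv2.imwrite("pics/w1c.png",cv2.resize(b,None,fx=3.6,fy=3.6,interpolation=cv2.INTER_CUBIC))
```

```text
(no output)
```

View pics/w1c.png

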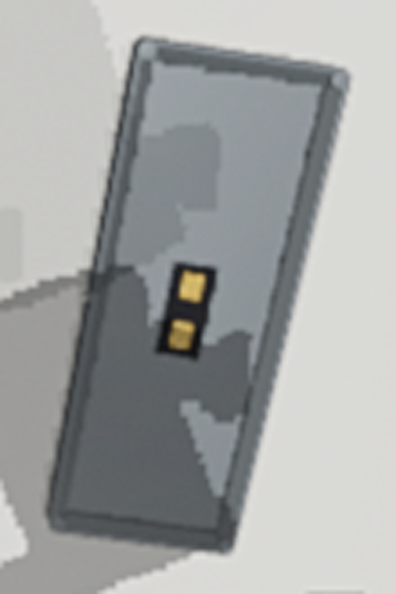

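Run:
```python
from h import *
f=lambda l,o,k: np.array(l)/k+o
o,k=(330,100),3.6
px=f([(137,38),(351,72),(230,553),(47,528)],o,k)
m,a=rect("w1",px,.014)
im,st=load("w1"); P=cast("wrist",px,.014,st)[:,:2]
for i,j in((3,0),(2,1)): d=P[j]-P[i]; print(np.degrees(np.arctan2(d[1],d[0])))
for i,j in((0,1),(3,2)): d=P[j]-P[i]; print(np.degrees(np.arctan2(d[1],d[0])))
print(cast("wrist",f([(186.5,310)],o,k),.006,st))
Q=cast("wrist",f([(176,355),(197.5,265.5)],o,k),.006,st)[:,:2]; d=Q[1]-Q[0]; print("contact axis",np.degrees(np.arctan2(d[1],d[0])))
# top camera check
im=cv2.imread("pics/top0.png")
```

```text
w1 mean [0.4827 0.2495] boxc [0.4824 0.2496] size [ 70.5 176.4] long axis deg 81.3 edges [np.float64(70.5), np.float64(176.3), np.float64(69.3), np.float64(176.3)]
81.69884652971285
81.31724089573902
-8.766911768989104
-8.72961385237838
[[0.48365535 0.24911246 0.006     ]]
contact axis 80.25627539159032
```

The cradle centre is about (0.483, 0.249) with its axis at 81.4°. I'll lift, turn -5.4°, and move to a high pose where the contacts show past the held remote.

jog_arm:
  slide:
    - [0,0,-1]
    - [0,0,-2]
    - [0,0,-3]
    - [0,0,-3]
    - [0,0,-3]
    - [0,0,-3]
    - [0,0,-3]
    - [0,0,-1.5]
  yaw: [0,-2.7,-2.7,0,0,0,0,0]

```text
time: 44.9
tool_pos: [0.4855, 0.0175, 0.2662]
tcp_rot: [[0.989, -0.15, 0.006], [-0.15, -0.989, -0.001], [0.006, 0.0, -1.0]]
contact_force: [1.5, 0.2, -0.4]
opening: 0.0502
```

jog_arm:
  slide:
    - [-0.6,-1.5,0]
    - [-0.8,-2.4,0]
    - [-0.8,-2.5,0]
    - [-0.8,-2.5,0]
    - [-0.6,-2,0]
    - [0,0,0]
    - [0,0,0]
    - [0,0,0]
  yaw: [0,0,0,0,0,0,0,0]

```text
time: 45.57
tool_pos: [0.4649, 0.1305, 0.2614]
tcp_rot: [[0.989, -0.15, -0.0], [-0.15, -0.989, -0.001], [-0.0, 0.001, -1.0]]
contact_force: [0.0, -0.2, -1.9]
opening: 0.0504
```

jog_arm:
  slide:
    - [0,0,0]
    - [0,0,0]
    - [0,0,0]
    - [0,0,0]
    - [0,0,0]
  yaw: [0,0,0,0,0]

```text
time: 45.98
tool_pos: [0.4651, 0.1304, 0.2613]
tcp_rot: [[0.989, -0.151, -0.0], [-0.151, -0.989, -0.0], [-0.0, 0.0, -1.0]]
contact_force: [0.2, -0.1, -1.6]
opening: 0.05
```

Run:
```python
from h import *
im,st=grab("wrist","w31"); b=im[:,:,::-1][0:200,200:450]
cv2.imwrite("pics/w31c.png",cv2.resize(b,None,fx=3,fy=3,interpolation=cv2.INTER_CUBIC))
s=bot.read_state(); print(s["tool_pos"],s["contact_force"],s["tcp_rot"].round(4).tolist(),s["time"],s["opening"])
```

```text
[0.46509013 0.13054771 0.26130878] [ 0.22420807  0.60178197 -1.4564605 ] [[0.9885, -0.1509, -0.0001], [-0.1509, -0.9885, -0.0], [-0.0001, 0.0, -1.0]] 46.0333 0.0501652637127596
```

View pics/w31c.png

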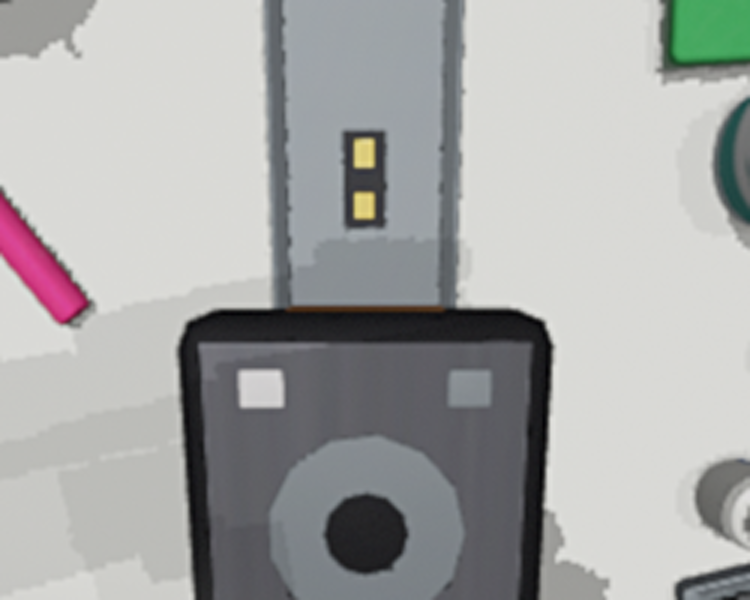

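The cradle contacts show at (364,180) in the crop, and the rails run parallel to the remote.

Run:
```python
from h import *
f=lambda l,o,k: np.array(l)/k+o
im,st=load("w31")
tool=lambda P:((P-st["tool_pos"])@st["tcp_rot"]*1000).round(1)[:,:2]
g=lambda l,z:tool(cast("wrist",f(l,(200,0),3),z,st))
print("contacts",g([(364,180),(364,130),(364,229)],.006), "rails",g([(264,30),(464,30),(275,270),(458,270)],.014))
zt=st["tool_pos"][2]+.005
print("remote",g([(181,370),(550,370),(190,520),(541,520),(366,533)],zt))
im,st=load("w30")
print("pad30",tool(cast("wrist",f([(403,256)],(120,50),2),st["tool_pos"][2]+.005,st)))
im,st=load("w28")
print("pad28 vs centre",tool(cast("wrist",f([(280,145)],(220,10),2.8),.022,st)))
```

```text
contacts [[   0.4 -119.4]
 [   0.5 -136.3]
 [   0.4 -102.2]] rails [[ -34.6 -166.9]
 [  35.7 -166.9]
 [ -33.3  -87.4]
 [  36.   -87.4]]
remote [[-23.3 -72.8]
 [ 25.5 -72.8]
 [-23.4 -52.5]
 [ 25.5 -52.4]
 [  1.1 -50.6]]
pad30 [[  0.9 -50.5]]
pad28 vs centre [[  -0.9 -114.3]]
```

jog_arm:
  slide:
    - [0,-1.5,0]
    - [0,-2.5,0]
    - [0,-2.9,0]
    - [0,-2.5,1]
    - [0,-2,2]
    - [0,-0.5,3]
    - [0,0,3]
    - [0,0,3]
  yaw: [0,0,0,0,0,0,0,-0.5]

```text
time: 46.7
tool_pos: [0.4831, 0.2492, 0.1404]
tcp_rot: [[0.99, -0.14, 0.001], [-0.14, -0.99, 0.0], [0.001, -0.0, -1.0]]
contact_force: [0.4, -0.5, -1.7]
opening: 0.0502
```

jog_arm:
  slide:
    - [0,0,3]
    - [0,0,3]
    - [0,0,2]
    - [0,0,0]
    - [0,0,0]
    - [0,0,0]
    - [0,0,0]
    - [0,0,0]
  yaw: [0,0,0,0,0,0,0,0]

```text
time: 47.37
tool_pos: [0.4845, 0.2489, 0.0636]
tcp_rot: [[0.99, -0.142, 0.004], [-0.142, -0.99, 0.001], [0.004, -0.002, -1.0]]
contact_force: [-0.3, -0.7, -1.5]
opening: 0.05
```

jog_arm:
  slide:
    - [0,0,0]
    - [0,0,0]
    - [0,0,0]
  yaw: [0,0,0]

```text
time: 47.62
tool_pos: [0.4832, 0.2486, 0.062]
tcp_rot: [[0.99, -0.142, 0.001], [-0.142, -0.99, 0.0], [0.001, -0.0, -1.0]]
contact_force: [-0.0, 0.6, -0.8]
opening: 0.0503
```

Run:
```python
from h import *
im,st=grab("wrist","w32",(150,0,500,300),2.2);grab("scene","s32",(210,130,350,235),5)
s=bot.read_state(); print(s["tool_pos"],s["contact_force"],s["tcp_rot"].round(4).tolist(),s["time"],s["opening"])
```

```text
[0.48299291 0.24850648 0.06158259] [-0.36943179 -0.0657551  -2.24514783] [[0.9899, -0.1418, 0.0004], [-0.1418, -0.9899, 0.0001], [0.0003, -0.0002, -1.0]] 47.7167 0.04996787691141412
```

View pics/w32.png

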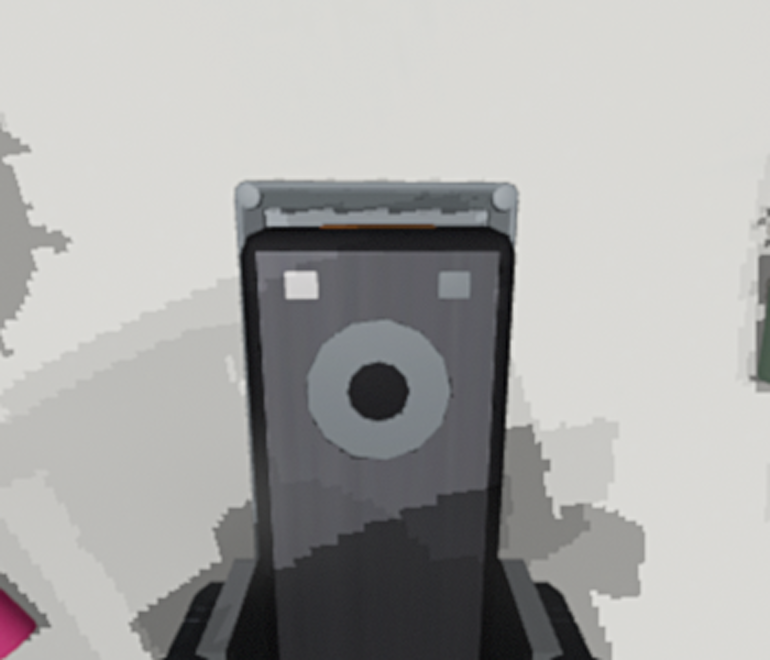

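View pics/s32.png

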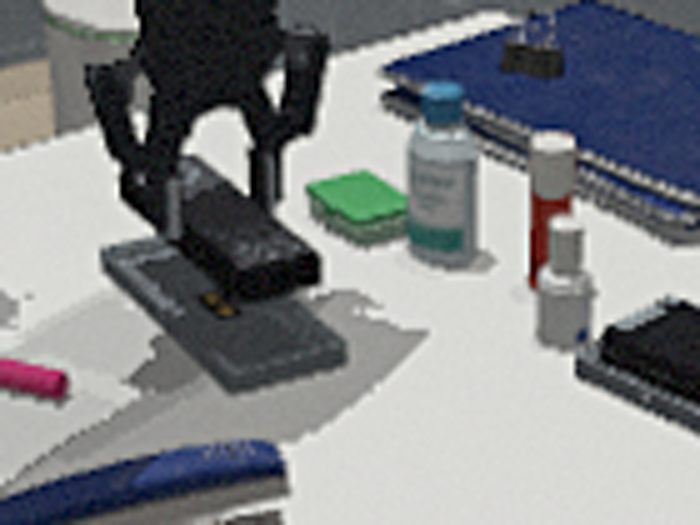

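Run:
```python
from h import *
f=lambda l,o,k: np.array(l)/k+o
im,st=load("w32")
tool=lambda P:((P-st["tool_pos"])@st["tcp_rot"]*1000).round(1)[:,:2]
g=lambda l,z:tool(cast("wrist",f(l,(150,0),2.2),z,st))
print("rim",g([(235,195),(518,195),(376,181),(264,205),(488,205)],.014))
print("remote",g([(242,255),(513,255),(378,391),(378,228)],st["tool_pos"][2]+.005))
```

```text
rim [[-34.1 -86.4]
 [ 35.5 -86.4]
 [  0.6 -89.6]
 [-27.1 -84.1]
 [ 28.3 -84.1]]
remote [[-23.3 -75.7]
 [ 25.3 -75.6]
 [  1.1 -50.5]
 [  1.1 -80.3]]
```

Aligned to within about 0.5 mm. Lowering home.

jog_arm:
  slide:
    - [0,0,0.5]
    - [0,0,1]
    - [0,0,1]
    - [0,0,0.6]
    - [0,0,0.4]
    - [0,0,0.2]
    - [0,0,0]
    - [0,0,0]
  yaw: [0,0,0,0,0,0,0,0]

```text
time: 48.38
tool_pos: [0.4831, 0.2485, 0.0242]
tcp_rot: [[0.99, -0.142, 0.0], [-0.142, -0.99, 0.0], [0.0, -0.0, -1.0]]
contact_force: [0.1, -0.6, -1.1]
opening: 0.0502
```

jog_arm:
  slide:
    - [0,0,0.1]
    - [0,0,0.1]
    - [0,0,0]
    - [0,0,0]
    - [0,0,0]
  yaw: [0,0,0,0,0]

```text
time: 48.8
tool_pos: [0.4834, 0.2486, 0.0233]
tcp_rot: [[0.99, -0.142, 0.001], [-0.142, -0.99, 0.0], [0.001, -0.0, -1.0]]
contact_force: [-2.9, -1.1, 5.2]
opening: 0.0503
```

Floor contact is at z = 0.0233, as predicted for home. Releasing and rising.

jog_arm:
  slide:
    - [0,0,0]
    - [0,0,0]
    - [0,0,0]
    - [0,0,0]
    - [0,0,0]
    - [0,0,-0.5]
    - [0,0,-1.5]
    - [0,0,-2]
  yaw: [0,0,0,0,0,0,0,0]
  jaw: 7.5

```text
time: 49.47
tool_pos: [0.4814, 0.248, 0.0612]
tcp_rot: [[0.99, -0.142, -0.004], [-0.142, -0.99, -0.001], [-0.004, 0.002, -1.0]]
contact_force: [-0.1, 0.1, -0.4]
opening: 0.075
```

jog_arm:
  slide:
    - [0,1.5,-3]
    - [0,2,-3]
    - [0,2.5,-3]
    - [0,2.5,-3]
    - [0,0,-3]
    - [0,0,-2]
    - [0,0,0]
    - [0,0,0]
  yaw: [0,0,0,0,0,0,0,0]

```text
time: 50.13
tool_pos: [0.4716, 0.1643, 0.234]
tcp_rot: [[0.99, -0.142, 0.004], [-0.142, -0.99, 0.001], [0.004, -0.001, -1.0]]
contact_force: [-0.0, -0.0, -0.4]
opening: 0.0748
```

jog_arm:
  slide:
    - [0,0,0]
    - [0,0,0]
    - [0,0,0]
    - [0,0,0]
  yaw: [0,0,0,0]

```text
time: 50.47
tool_pos: [0.4702, 0.1644, 0.2307]
tcp_rot: [[0.99, -0.141, -0.003], [-0.141, -0.99, -0.0], [-0.003, 0.001, -1.0]]
contact_force: [0.4, 0.2, -0.4]
opening: 0.0749
```

Run:
```python
from h import *
im,st=grab("wrist","w33",(180,0,500,300),2.4);grab("scene","s33",(210,140,450,300),3.3);grab("top","t33",(170,110,470,300),2.6)
s=bot.read_state(); print(s["tool_pos"],s["contact_force"],s["time"],s["opening"])
```

```text
[0.47063268 0.16440002 0.23164583] [ 0.08430389 -0.17001593 -0.59099732] 50.6167 0.07499987664050603
```

View pics/w33.png

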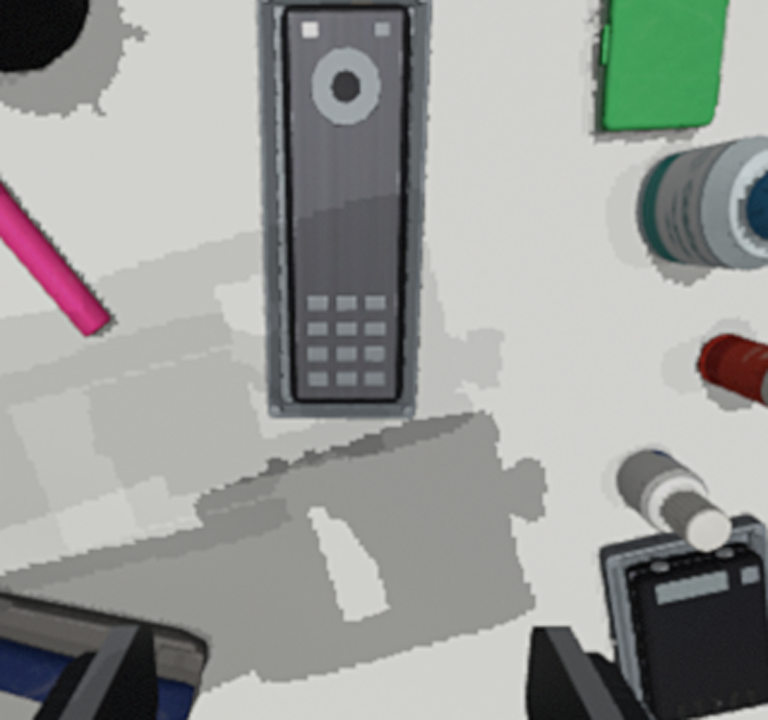

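View pics/s33.png

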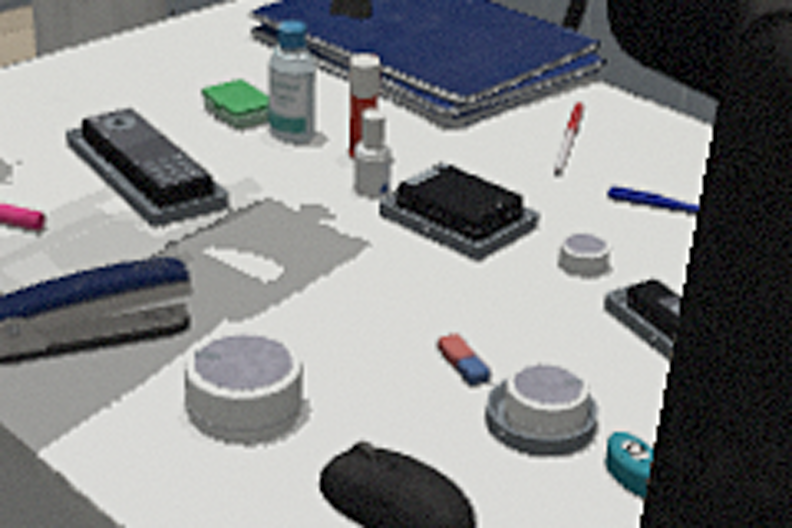

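View pics/t33.png

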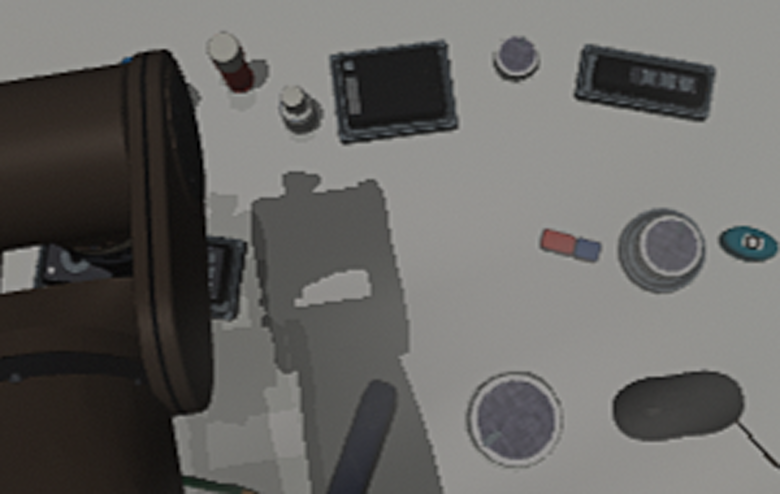

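All four units appear seated. In the top view the puck looks off-centre at (671,245) against the ring at (661,250), though part of that is parallax. I'll inspect it from close to overhead.

jog_arm:
  slide:
    - [0.4,2,-0.5]
    - [0.7,3.8,0]
    - [0.7,3.9,0]
    - [0.7,3.9,0]
    - [0.7,3.9,0]
    - [0.7,3.9,0]
    - [0.7,3.9,0]
    - [0.7,3.9,0]
  yaw: [0,0,0,0,0,0,0,0]

```text
time: 51.28
tool_pos: [0.4817, -0.1341, 0.2374]
tcp_rot: [[0.99, -0.142, 0.0], [-0.142, -0.99, -0.0], [0.0, 0.0, -1.0]]
contact_force: [1.3, -1.0, 0.3]
opening: 0.0751
```

jog_arm:
  slide:
    - [0.7,3.9,0]
    - [0.7,3.9,0]
    - [0.6,3.6,0]
    - [0.3,1.5,0]
    - [0,0,0]
    - [0,0,0]
    - [0,0,0]
    - [0,0,0]
  yaw: [0,0,0,0,0,0,0,0]

```text
time: 51.95
tool_pos: [0.4865, -0.2615, 0.2372]
tcp_rot: [[0.99, -0.14, -0.0], [-0.14, -0.99, 0.001], [-0.0, -0.001, -1.0]]
contact_force: [-0.3, 0.2, 0.3]
opening: 0.0751
```

jog_arm:
  slide:
    - [0,0,0]
    - [0,0,0]
    - [0,0,0]
    - [0,0,0]
  yaw: [0,0,0,0]

```text
time: 52.28
tool_pos: [0.4866, -0.2626, 0.2375]
tcp_rot: [[0.99, -0.141, 0.0], [-0.141, -0.99, -0.0], [0.0, 0.0, -1.0]]
contact_force: [-0.5, -0.3, -0.7]
opening: 0.0748
```

Run:
```python
from h import *
im,st=grab("wrist","w34"); b=im[:,:,::-1][40:200,240:420]
cv2.imwrite("pics/w34c.png",cv2.resize(b,None,fx=3.6,fy=3.6,interpolation=cv2.INTER_CUBIC)); cv2.imwrite("pics/w34.png",im[:,:,::-1])
s=bot.read_state(); print(s["tool_pos"],s["contact_force"],s["time"],s["opening"])
print(proj("wrist",[[.487,-.21,.02]],st))
```

```text
[ 0.48651048 -0.26280688  0.23745717] [ 0.65938398 -0.63181885  1.0595782 ] 52.3333 0.0752786720975863
[[314.46703427 124.22130153]]
```

View pics/w34c.png

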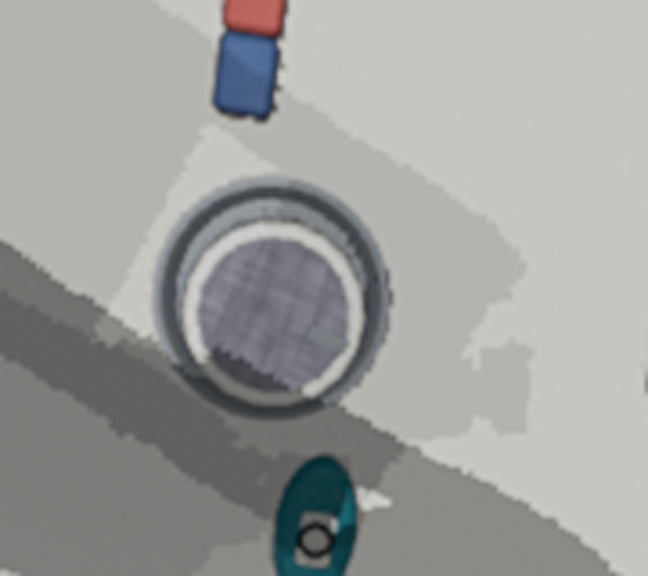

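Run:
```python
from h import *
f=lambda l,o,k: np.array(l)/k+o
im,st=load("w34"); o,k=(240,40),3.6
R=cast("wrist",f([(154,298),(390,298),(272,178),(272,418)],o,k),.014,st)
Pk=cast("wrist",f([(183,312),(365,312),(274,218),(274,407)],o,k),.032,st)
for n,q in (("rim",R),("puck",Pk)): print(n,q.mean(0).round(4),np.linalg.norm(q[1]-q[0]).round(4),np.linalg.norm(q[3]-q[2]).round(4))
```

```text
rim [ 0.4881 -0.2098  0.014 ] 0.0721 0.0715
puck [ 0.4887 -0.2121  0.032 ] 0.053 0.0539
```

The puck is 2.4 mm from the ring's centre, inside the 3 mm play, and round in view, so it sits flat. The arm is clear, so I'm handing in.

Run:
```python
from bench import bot
print(bot.hand_in()); s=bot.read_state(); print(s["time"],s["contact_force"])
```

```text
the job is handed in; nothing more can be done
None
the job is handed in; nothing more can be done
```

All four units went into their own cradles in order: presenter, microphone puck (the middle-sized one, from the pile), pocket transmitter, remote control. I handed the job in at about 52 s; the hand-in gives no verdict.

**Last checks:** in the final wrist, scene and top views all four lie flat in their wells, and the arm was clear with no contact force. Rough offsets from the well centres:

| Unit | Offset from well centre |
|---|---|
| Presenter | about 2.5 mm |
| Microphone puck | about 2.4 mm (inside the 3 mm play) |
| Pocket transmitter | looked centred, not measured after release |
| Remote control | about 0.5 mm, measured just above the well |

**What went wrong or disagreed:**
- **First presenter grasp:** it was about 12 mm too low because of a sign slip. The fingertips pressed on the puck with about 10 N and the presenter slid about 10 mm sideways on it. Nothing fell, and I regripped at the right height.
- **Camera views:** close wrist views put the edges of units between the jaws 3–4 mm off from far views. From the transmitter on I relied on far views, or on printed marks instead of edges.
- **Puck in the top view:** it looked more off-centre than it was. Part of that was parallax, and a near-overhead wrist view gave the 2.4 mm.

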